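# Gauge the idler bushes and sort the finished ones

### The job

Take the pin gauge from its stand and try it in each of the three bronze bushes in turn, working along the rack from the bush beside the stand; set it down into the recess in the bush's top and feel with a light push whether it goes on down the bore, and never force it. Slip every bush that the gauge goes into over a spigot of the peg tray, right down on the tray, setting it down and not dropping it; leave the bushes that it does not go into where they are in the rack, and put the gauge back fully home in its stand, leaving the other things on the bench alone.

Things in the scene. Friction and masses are not known exactly. Their poses are not given: they have to be found in the camera images.
- rack: fixed aluminium inspection rack, 265 mm long (its y axis), 70 mm wide (its x axis); origin on the bench. Its plate, 14 mm thick, has a row of three round nests 43 mm wide and 8 mm deep (floor 6 mm above the bench) at y = -45, +20 and +85 mm, each holding a bush with 1.5 mm of play all round. At y = -125 mm is the gauge's stand, a block 50 x 50 mm and 45 mm high
- place_1 (a point): point on the axis of the nest beside the gauge stand, level with the top of the bush that stands in it (46 mm above the bench); z up, x and y as the rack's
- place_2 (a point): the same for the middle nest
- place_3 (a point): the same for the nest farthest from the gauge stand
- stand (a point): mouth of the round hole in the gauge's stand, 45 mm above the bench: 21 mm wide, 37 mm deep, in which the gauge stands with its collar resting on the block; z up
- gauge_tip (a point): centre of the lower end of the pin gauge; z points up along it to the handle. Steel, 0.15 kg, 89 mm long: a plain pin 18 mm in diameter and 34 mm long with a square end, a collar 26 mm in diameter and 5 mm thick, a round knurled handle 22 mm in diameter and 50 mm long. A push of 3 to 8 N is enough to feel a fit; over 25 N on a bush counts as forcing it
- gauge_grip (a point): centre of the gauge's handle, 66 mm above its lower end, where to hold it
- bush_a_mid (a point): bronze bush, a sleeve 40 mm in outside diameter, 40 mm long, 0.3 kg, on end in a nest. This point is its centre, 20 mm above its foot; z up the bore. In its top is a recess 24 mm wide, 5 mm deep, ending in a flat step. From there down the bore is finished (19.4 mm, gauge goes in) or undersize (15 mm, gauge stops on the step); which bushes are which, and how many, is to be found out
- bush_b_mid (a point): bronze bush, a sleeve 40 mm in outside diameter, 40 mm long, 0.3 kg, on end in a nest. This point is its centre, 20 mm above its foot; z up the bore. In its top is a recess 24 mm wide, 5 mm deep, ending in a flat step. From there down the bore is finished (19.4 mm, gauge goes in) or undersize (15 mm, gauge stops on the step); which bushes are which, and how many, is to be found out
- bush_c_mid (a point): bronze bush, a sleeve 40 mm in outside diameter, 40 mm long, 0.3 kg, on end in a nest. This point is its centre, 20 mm above its foot; z up the bore. In its top is a recess 24 mm wide, 5 mm deep, ending in a flat step. From there down the bore is finished (19.4 mm, gauge goes in) or undersize (15 mm, gauge stops on the step); which bushes are which, and how many, is to be found out
- tray: fixed grey steel peg tray for finished bushes: a plate 84 mm (its x) by 200 mm (its y), 12 mm thick, origin on the bench under its centre, with three upright spigots in a row along y, 17 mm in diameter and 25 mm high, tapering over the top 6 mm to 11 mm; low end ridges to 22 mm above the bench. A finished bush slips over a spigot, an undersize one does not
- peg_1 (a point): foot of the -y spigot, on its axis at the tray plate's upper surface (12 mm above the bench); z up, x and y as the tray's. A bush that is home has its centre 20 mm above this point
- peg_2 (a point): foot of the middle spigot, on its axis at the tray plate's upper surface (12 mm above the bench); z up, x and y as the tray's. A bush that is home has its centre 20 mm above this point
- peg_3 (a point): foot of the +y spigot, on its axis at the tray plate's upper surface (12 mm above the bench); z up, x and y as the tray's. A bush that is home has its centre 20 mm above this point
- cork_block: cork sanding block 45 x 100 x 28 mm lying beyond the rack, a bystander; origin under its centre
- brass_bar: brass bar 24 x 125 x 12 mm lying beyond the tray, a bystander; origin under its centre
- spanner: steel spanner 190 mm long lying at the far side, a bystander; origin under its centre
- bench_brush: bench brush 220 mm long lying at the far side, a bystander; origin under its centre
- oil_bottle: white plastic bottle, 60 mm in diameter and 150 mm high, at the right, a bystander; origin under its centre
- screw_jar: glass jar, 64 mm in diameter and 85 mm high, at the left, a bystander; origin under its centre
- idler_wheel: grinder idler wheel, 100 mm in diameter and 40 mm high, lying flat at the far side, a bystander; origin under its centre
Not all that is in view belongs to the job. There is more than one size of the part that bears gauge_tip; the job needs the smaller.

How it is judged:
On the way, in this order (a step that is already met when the one before it is completed fails the run):
1. the gauge is tried in the bush in the nest beside the stand: its end in the recess, pressed on the step or gone on down the bore (horizontal distance between gauge_tip and place_1 below 0.006 m and (z of gauge_tip in the frame of place_1 below -0.012 m or (z of gauge_tip in the frame of place_1 below -0.003 m and (contact force between gauge and bush_a above 1 N or contact force between gauge and bush_b above 1 N or contact force between gauge and bush_c above 1 N)))), for 0.15 s.
2. the gauge is tried in the bush in the middle nest: its end in the recess, pressed on the step or gone on down the bore (horizontal distance between gauge_tip and place_2 below 0.006 m and (z of gauge_tip in the frame of place_2 below -0.012 m or (z of gauge_tip in the frame of place_2 below -0.003 m and (contact force between gauge and bush_a above 1 N or contact force between gauge and bush_b above 1 N or contact force between gauge and bush_c above 1 N)))), for 0.15 s.
3. the gauge is tried in the bush in the far nest: its end in the recess, pressed on the step or gone on down the bore (horizontal distance between gauge_tip and place_3 below 0.006 m and (z of gauge_tip in the frame of place_3 below -0.012 m or (z of gauge_tip in the frame of place_3 below -0.003 m and (contact force between gauge and bush_a above 1 N or contact force between gauge and bush_b above 1 N or contact force between gauge and bush_c above 1 N)))), for 0.15 s.
At the end, for the whole second after the job is handed in: Every bush that the gauge goes into is over a spigot, down on the tray plate (within 2.5 mm), upright (6 degrees) and at rest; every other bush stands in its own nest (within 6 mm of where it was), upright; the gauge stands upright in its stand, home to within 3 mm (((distance of bush_a_mid from where it was at the start of the episode below 0.006 m and angle between each of bush_a_mid, bush_b_mid, bush_c_mid's own z axis and vertical below 0.1 rad and (horizontal distance between bush_b_mid and peg_1 below 0.005 m or horizontal distance between bush_b_mid and peg_2 below 0.005 m or horizontal distance between bush_b_mid and peg_3 below 0.005 m) and z of each of bush_b_mid, bush_c_mid in the frame of peg_1 below 0.0225 m and linear speed of each of bush_b, bush_c below 0.02 m/s and (horizontal distance between bush_c_mid and peg_1 below 0.005 m or horizontal distance between bush_c_mid and peg_2 below 0.005 m or horizontal distance between bush_c_mid and peg_3 below 0.005 m)) or ((horizontal distance between bush_a_mid and peg_1 below 0.005 m or horizontal distance between bush_a_mid and peg_2 below 0.005 m or horizontal distance between bush_a_mid and peg_3 below 0.005 m) and z of each of bush_a_mid, bush_c_mid in the frame of peg_1 below 0.0225 m and angle between each of bush_a_mid, bush_b_mid, bush_c_mid's own z axis and vertical below 0.1 rad and linear speed of each of bush_a, bush_c below 0.02 m/s and distance of bush_b_mid from where it was at the start of the episode below 0.006 m and (horizontal distance between bush_c_mid and peg_1 below 0.005 m or horizontal distance between bush_c_mid and peg_2 below 0.005 m or horizontal distance between bush_c_mid and peg_3 below 0.005 m)) or ((horizontal distance between bush_a_mid and peg_1 below 0.005 m or horizontal distance between bush_a_mid and peg_2 below 0.005 m or horizontal distance between bush_a_mid and peg_3 below 0.005 m) and z of each of bush_a_mid, bush_b_mid in the frame of peg_1 below 0.0225 m and angle between each of bush_a_mid, bush_b_mid, bush_c_mid's own z axis and vertical below 0.1 rad and linear speed of each of bush_a, bush_b below 0.02 m/s and (horizontal distance between bush_b_mid and peg_1 below 0.005 m or horizontal distance between bush_b_mid and peg_2 below 0.005 m or horizontal distance between bush_b_mid and peg_3 below 0.005 m) and distance of bush_c_mid from where it was at the start of the episode below 0.006 m)) and z of gauge_tip in the frame of stand below -0.031 m and horizontal distance between gauge_tip and stand below 0.005 m and angle between gauge_tip's own z axis and vertical below 0.12 rad and linear speed of gauge below 0.02 m/s); the robot touches nothing.
It fails at once if the gauge is forced: more than 25 N between it and a bush (contact force between gauge and bush_a above 25 N or contact force between gauge and bush_b above 25 N or contact force between gauge and bush_c above 25 N).
It fails at once if a bush is dropped: it falls freely, out of the fingers, faster than 0.7 m/s (about 25 mm) ((contact force between the fingers and bush_a below 0.05 N and linear speed of bush_a above 0.7 m/s) or (contact force between the fingers and bush_b below 0.05 N and linear speed of bush_b above 0.7 m/s) or (contact force between the fingers and bush_c below 0.05 N and linear speed of bush_c above 0.7 m/s)).
It fails at once if one of the other things on the bench is shifted by more than 25 mm (distance of any of cork_block, brass_bar, spanner, bench_brush, oil_bottle, screw_jar, idler_wheel from where it was at the start of the episode above 0.025 m).
It also fails if it takes over 72 s, if anything falls off the work surface, if the arm or the gripper's body presses on something with over 40 N, if the wrist force passes 120 N, or if a joint passes its speed limit or range.

### The arm

A 7-joint arm with a two-finger parallel gripper is mounted at the origin on the work surface. World frame = base frame: x ahead of the robot, y to its left, z up, the work surface at z = 0. Lengths are in m, angles in rad, forces in N, time in s.
With the tool pointing down it reaches from about 0.425 to 0.875 m from the base axis. Payload 4.7 kg.
Tool frame: the origin (TCP) lies on the front face of the gripper's body, between the roots of the fingers; the fingertips stand 73 mm ahead of it and the grasp point (between the pads) lies 54 mm ahead of it; z points along the fingers, y is the direction in which the jaws open and shut (so a half turn about z gives the same grasp; the last joint's range is limited). The gripper opens to 85 mm and grips with 20 to 120 N. Pads are 22 mm wide; open, the fingers measure 114 mm over their backs; the gripper's body (76 mm by 85 mm) begins 54 mm behind the grasp point. The pads swing forward as they close: fully open they stand 13 mm farther back than shut.
Start: joints at [1.125, 0.321, -0.07, 1.45, 0.023, 1.371, -0.057], TCP at [0.288, -0.583, 0.304] pointing down, gripper open.
Joint ranges: [-2.86, 2.86], [-0.3, 2.09], [-1.38, 1.24], [0.06, 2.45], [-1.56, 4.7], [0.09, 2.05], [-2.69, 2.69]. Speed limits (rad/s): [2.57, 2.57, 3.14, 3.14, 3.14, 3.14, 3.14].

### API

Orientations are given as a unit quaternion [x, y, z, w].
In Python, from cell import arm gives the robot as it stands. The module is installed in compiled form; this text tells all that it offers.
- The arm moves only by the tool play_rows, never from a script. Its argument "commands" is a list of rows, each an object of numbers: "tx", "ty", "tz": the shift along the tool's x, y, z in cm; "roll": the turn about the tool's z in degrees. In form: [{"tx": .., "ty": .., "tz": .., "roll": ..}, ...]. A call has 1 to 20 rows; each row shifts and turns the commanded pose from where the row before left it, along the tool's axes as they then stand; what a row does not reach is not made up. A row lasts 1/12 s, in which the tool goes at most 41.7 mm and 7.16 degrees, less where a joint would pass 70% of its speed; a pose out of reach is approached as far as the arm can. A call with a gripper value outside its range is refused whole. "jaw" is the closure, from 0 (fully open) to 1 (shut), set as the call begins (left out, the last holds). The fingers move at their own pace and stop on an object; the grip force is fixed at half the most. Time passes only in rows, so rows that do not move let the fingers close. It gives the time, the measured TCP pose, the force and the opening at its end, in the units of the state.
- arm.state(): the state, without advancing time (a new reading comes with each control period).
- arm.snapshot(name): name is "side" or "top"; returns the picture (420x560x3 uint8, red, green, blue); there is no depth.
- arm.camera_params(name): a dict with "mtx" (3x3 intrinsics, pixels), "rvec" (rotation vector, rad) and "tvec" (3), from world to camera coordinates, as OpenCV has them. Camera axes: x right, y down, z forward; pixel columns grow to the right and rows downward; lengths in m; the calibration is good to about 2 mm. A picture is of the moment at which its call begins. camera_params takes no time and is no camera call.
- arm.hand_in(): hands the job in, once; it reports no verdict.
The state is a dict: "time_s": time; "joints": joint angles; "qd": joint speeds; "effort": joint torques, N m; "eef_pos": TCP position; "tcp_rot": TCP orientation; "contact_force": force on the tool from outside, world axes, zero at the start; "moment": the same for the moment, N m; "grip_width": finger opening in m.
Only numpy, scipy, OpenCV 4.12 (cv2) and the standard library are available. Lean on these libraries where they do the work, as an engineer would, in place of code of your own. Each camera call takes 0.05 s, during which the arm holds its last target. There are 200 camera calls.

## Working session

There is one attempt and no reset: what is moved stays moved. The work goes in short steps, Python scripts to look and compute and a tool call to move; the robot and the scene stay as the last step left them, time stands still between calls to the robot, and variables do not carry over. Pictures are saved under pics/ and viewed, about 8 in all and at most 12, crops included, and the job is handed in when it is done.

Besides the shell and the picture viewer there is one more tool, called by a JSON object that holds its "fn" and its "kwargs", one argument or row to a line. play_rows: Moves the arm, as the interface text tells. Its arguments: {"type":"object","properties":{"commands":{"type":"array"},"jaw":{"type":"number"}},"required":["commands"]}

```bash
mkdir -p pics; cat > h.py <<'E'
import numpy as np, cv2
from cell import arm
def cam(n):
    c=arm.camera_params(n); R=cv2.Rodrigues(np.array(c['rvec'],float))[0]
    return np.array(c['mtx'],float),R,np.array(c['tvec'],float).ravel()
def proj(n,p):
    K,R,t=cam(n); q=(R@np.atleast_2d(p).T).T+t; q=(K@q.T).T; return q[:,:2]/q[:,2:]
def ray(n,uv,z):
    K,R,t=cam(n); o=-R.T@t; d=R.T@np.linalg.solve(K,[uv[0],uv[1],1]); return o+d*(z-o[2])/d[2]
def shot(n,f):
    im=cv2.cvtColor(arm.snapshot(n),cv2.COLOR_RGB2BGR); cv2.imwrite('pics/'+f,im); return im
E
python3 - <<'E'
from h import *
for n in('top','side'):
    shot(n,n+'0.png'); K,R,t=cam(n); print(n,K.round(1).tolist(),(-R.T@t).round(3),R[2].round(3))
s=arm.state(); print({k:np.round(v,3).tolist() for k,v in s.items()})
E
```

```text
top [[519.1, 0.0, 283.4], [0.0, 519.1, 208.0], [0.0, 0.0, 1.0]] [0.424 0.007 1.759] [ 0.109 -0.014 -0.994]
side [[441.2, 0.0, 277.7], [0.0, 441.2, 217.6], [0.0, 0.0, 1.0]] [ 0.364 -0.701  0.917] [ 0.227  0.634 -0.739]
{'time_s': 0.1, 'joints': [1.125, 0.322, -0.07, 1.452, 0.023, 1.371, -0.057], 'qd': [0.001, -0.001, 0.001, -0.004, -0.0, 0.001, 0.0], 'effort': [0.0, -49.488, -0.384, -31.521, 0.013, 0.007, 0.0], 'eef_pos': [0.288, -0.582, 0.303], 'tcp_rot': [0.974, 0.228, -0.0, -0.001], 'contact_force': [-0.108, 0.175, -1.367], 'moment': [0.025, -0.051, -0.038], 'grip_width': 0.085}
```

```bash
python3 -c "
import cv2,numpy as np
a=cv2.imread('pics/top0.png');b=cv2.imread('pics/side0.png')
cv2.imwrite('pics/t.png',cv2.resize(a,(800,600),interpolation=cv2.INTER_CUBIC));cv2.imwrite('pics/s.png',cv2.resize(b,(800,600),interpolation=cv2.INTER_CUBIC))"
```

```text
(no output)
```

View pics/t.png

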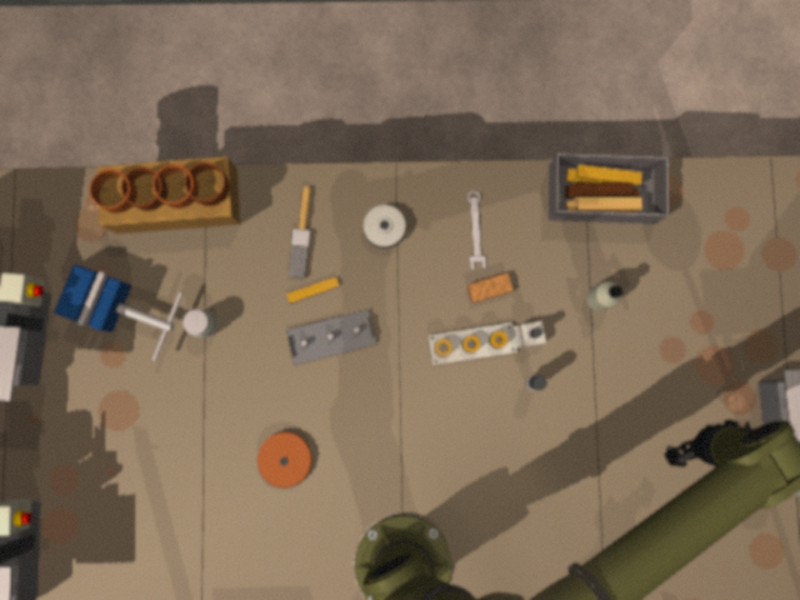

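View pics/s.png

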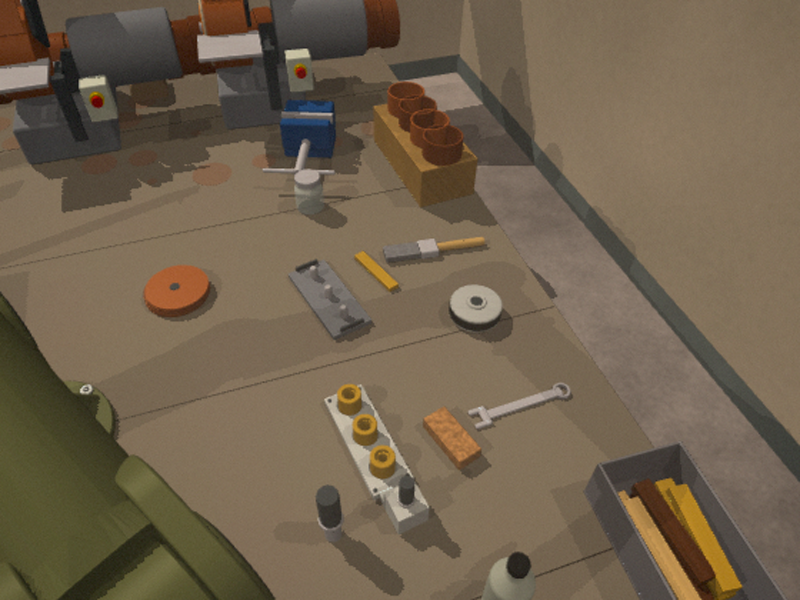

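The top view (800x600) shows the rack at about (480,342), with the stand at (533,333). The tray is at (333,336). There are two gauge-like pins: one in the stand at (535,332) and one free-standing at (537,382). The one in the stand should be the smaller, and I'll confirm that in a crop.

```bash
python3 - <<'E'
import cv2,numpy as np
a=cv2.imread('pics/top0.png');b=cv2.imread('pics/side0.png')
A=cv2.resize(a[212:282,295:395],(800,560),interpolation=cv2.INTER_CUBIC)  # 8x
B=cv2.resize(b[260:385,215:310],(456,600),interpolation=cv2.INTER_CUBIC)  # 4.8x
C=cv2.resize(a[208:262,195:270],(344,248),interpolation=cv2.INTER_CUBIC)  
D=cv2.resize(b[175:242,195:265],(344,330),interpolation=cv2.INTER_CUBIC)
R=np.vstack([C,D]); R=cv2.resize(R,(344,600)); 
cv2.imwrite('pics/c1.png',np.hstack([B,R])); cv2.imwrite('pics/c2.png',A)
from h import *
for n,im,roi in(('top',a,(295,212,390,262)),('side',b,(215,260,310,350))):
    hsv=cv2.cvtColor(im,cv2.COLOR_BGR2HSV)
    x0,y0,x1,y1=roi
    m=cv2.inRange(hsv,(12,130,90),(30,255,255))[y0:y1,x0:x1]
    k,l,s,c=cv2.connectedComponentsWithStats(m)
    for i in range(1,k):
        if s[i,4]>15: print(n,s[i].tolist(),(c[i]+[x0,y0]).round(2),ray(n,c[i]+[x0,y0],.046).round(4))
E
```

```text
top [48, 20, 12, 11, 105] [348.63 237.04] [ 0.5107 -0.23    0.046 ]
top [29, 23, 12, 11, 92] [329.51 240.1 ] [ 0.5019 -0.1665  0.046 ]
top [10, 26, 11, 11, 76] [310.18 242.78] [ 0.4944 -0.1024  0.046 ]
side [21, 9, 17, 22, 309] [244.23 279.1 ] [ 0.4919 -0.1151  0.046 ]
side [82, 25, 13, 29, 238] [304.41 297.88] [ 0.6084 -0.2086  0.046 ]
side [32, 30, 17, 22, 318] [255.18 300.33] [ 0.4995 -0.1789  0.046 ]
side [44, 52, 18, 23, 349] [267.26 322.87] [ 0.508 -0.242  0.046]
```

View pics/c1.png

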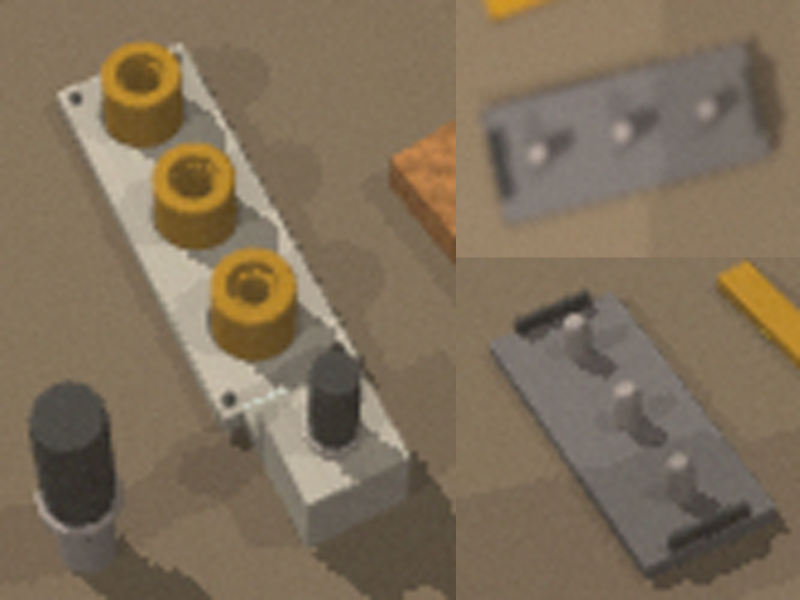

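View pics/c2.png

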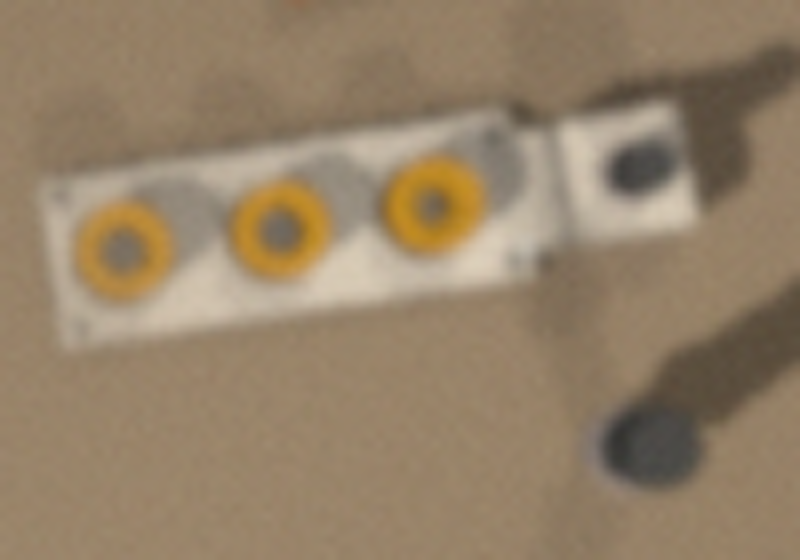

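The crops confirm it: the gauge in the stand (small crop, about (335,400)) is clearly slimmer than the free-standing one (75,450), so the one in the stand is the right one. Next I'll measure the rack line, stand and pegs in both views.

```bash
cat > meas.py <<'E'
from h import *
def tri(pt,ps):
    A=[];b=[]
    for n,uv in(('top',pt),('side',ps)):
        K,R,t=cam(n); P=K@np.c_[R,t]
        for i in(0,1): r=uv[i]*P[2]-P[i]; A.append(r[:3]); b.append(-r[3])
    return np.linalg.lstsq(np.array(A),np.array(b),rcond=None)[0]
def blobs(im,lo,hi,roi,amin,hull=True,sc=4):
    x0,y0,x1,y1=roi; c=cv2.resize(im[y0:y1,x0:x1],None,fx=sc,fy=sc,interpolation=cv2.INTER_CUBIC)
    m=cv2.inRange(cv2.cvtColor(c,cv2.COLOR_BGR2HSV),lo,hi); out=[]
    for k in cv2.findContours(m,cv2.RETR_EXTERNAL,cv2.CHAIN_APPROX_NONE)[0]:
        if hull:k=cv2.convexHull(k)
        M=cv2.moments(k)
        if M['m00']>amin*sc*sc: out.append(((M['m10']/M['m00']+.5)/sc-.5+x0,(M['m01']/M['m00']+.5)/sc-.5+y0,M['m00']/sc/sc))
    return out
E
python3 - <<'E'
from meas import *
a=cv2.imread('pics/top0.png');b=cv2.imread('pics/side0.png')
g=((12,130,80),(30,255,255))
T=sorted(blobs(a,*g,(295,212,390,262),60)); S=sorted(blobs(b,*g,(215,260,294,350),100))
for t,s in zip(T,S): print('bush',np.round(t,1),np.round(s,1),'top46',ray('top',t,.045).round(4),'side30',ray('side',s,.030).round(4),tri(t,s).round(4))
# pegs: brightest spots
for n,im,roi in(('top',a,(200,218,268,258)),('side',b,(200,178,262,240))):
    x0,y0,x1,y1=roi; c=cv2.cvtColor(im[y0:y1,x0:x1],cv2.COLOR_BGR2GRAY); 
    d=cv2.resize(cv2.subtract(c,cv2.medianBlur(c,15)),None,fx=4,fy=4,interpolation=cv2.INTER_CUBIC)
    for k in cv2.findContours((d>28).astype(np.uint8),cv2.RETR_EXTERNAL,cv2.CHAIN_APPROX_NONE)[0]:
        M=cv2.moments(k)
        if M['m00']>40:
            p=((M['m10']/M['m00']+.5)/4-.5+x0,(M['m01']/M['m00']+.5)/4-.5+y0); print('peg',n,np.round(p,2),M['m00']/16,cv2.boundingRect(k),ray(n,p,.035).round(4),ray(n,p,.025).round(4))
# gauges: dark handles
print('top dark',[(np.round(p,1),ray('top',p,.09).round(4)) for p in blobs(a,(0,0,0),(180,90,75),(362,225,392,278),15)])
print('side dark',[(np.round(p,1),ray('side',p,.075).round(4)) for p in blobs(b,(0,0,0),(180,110,75),(215,325,305,372),30)])
# rack bright
m=cv2.inRange(cv2.cvtColor(a,cv2.COLOR_BGR2HSV),(0,0,150),(180,60,255)); m[:, :295]=0;m[:,395:]=0;m[:212]=0;m[265:]=0
for k in cv2.findContours(m,cv2.RETR_EXTERNAL,cv2.CHAIN_APPROX_NONE)[0]:
    if cv2.contourArea(k)>60:
        bx=cv2.boxPoints(cv2.minAreaRect(k)); print('rack',cv2.minAreaRect(k),[ray('top',q,.014).round(3)[:2].tolist() for q in bx], ray('top',bx.mean(0),.045).round(4))
E
```

```text
bush [310.1 242.8  99.7] [244.2 279.  306.5] top46 [ 0.4944 -0.1022  0.045 ] side30 [ 0.4942 -0.1041  0.03  ] [ 0.4948 -0.1032  0.0286]
bush [329.6 240.2 107.7] [255.1 300.3 315.8] top46 [ 0.5017 -0.1668  0.045 ] side30 [ 0.5019 -0.1692  0.03  ] [ 0.5023 -0.1685  0.0287]
bush [348.7 237.1 111.1] [267.4 322.8 341.5] top46 [ 0.5104 -0.2302  0.045 ] side30 [ 0.5109 -0.2335  0.03  ] [ 0.5112 -0.2325  0.0282]
peg top [211.97 239.8 ] 6.0625 (44, 83, 12, 12) [0.5114 0.2222 0.035 ] [0.5119 0.2235 0.025 ]
peg top [230.53 235.2 ] 4.78125 (119, 65, 11, 12) [0.5254 0.1607 0.035 ] [0.526  0.1615 0.025 ]
peg top [248.91 230.46] 3.53125 (193, 47, 9, 10) [0.5399 0.0995 0.035 ] [0.5406 0.1    0.025 ]
peg side [239.64 214.32] 5.34375 (154, 142, 13, 10) [0.5402 0.0997 0.035 ] [0.5422 0.1088 0.025 ]
peg side [228.77 200.28] 6.0 (110, 86, 15, 10) [0.5257 0.1609 0.035 ] [0.5276 0.1706 0.025 ]
peg side [218.34 187.08] 7.03125 (68, 32, 15, 12) [0.5108 0.2219 0.035 ] [0.5125 0.2324 0.025 ]
top dark [(array([374. , 266.3,  40.5]), array([ 0.4131, -0.302 ,  0.09  ]))]
side dark [(array([230.5, 356.9, 320.7]), array([ 0.4099, -0.3059,  0.075 ])), (array([284.5, 345.4, 122.2]), array([ 0.5207, -0.3171,  0.075 ]))]
rack ((340.89019775390625, 238.7861328125), (21.896236419677734, 81.50265502929688), 81.25383758544922) [[0.525, -0.067], [0.562, -0.341], [0.489, -0.349], [0.453, -0.077]] [ 0.5055 -0.2043  0.045 ]
```

{"fn": "play_rows", "kwargs": {
  "commands": [
    {"roll":-7.1},
    {"roll":-7.1},
    {"roll":-7.1},
    {"roll":-7.1},
    {"roll":-7.1},
    {"roll":-7.1},
    {"roll":-7.1},
    {"roll":-7.1},
    {"roll":-7.1},
    {"roll":-7.1}
  ],
  "jaw": 0
}}

```text
invalid input
```

```bash
cat >> h.py <<'E'
from scipy.spatial.transform import Rotation as Ro
def delta(*tg):
    s=arm.state(); R=Ro.from_quat(s['tcp_rot']).as_matrix(); p=np.array(s['eef_pos'])
    print('t',round(s['time_s'],2),'pos',p.round(4),'yaw_y',np.degrees(np.arctan2(R[1,1],R[0,1])).round(2),'tilt',np.degrees(np.arccos(-R[2,2])).round(2),'F',np.round(s['contact_force'],1),'w',round(s['grip_width'],4))
    for t in tg: d=R.T@(np.array(t)-p)*100; print('  to',t,'tool cm',d.round(2)); p=np.array(t)
E
python3 -c "
from h import *
delta((.5207,-.3115,.303),(.5207,-.3115,.131),(.5107,-.232,.131))"
```

```text
t 0.1 pos [ 0.2883 -0.5822  0.3029] yaw_y -63.65 tilt 0.1 F [-0.1  0.2 -1.4] w 0.0855
  to (0.5207, -0.3115, 0.303) tool cm [ 3.284e+01 -1.394e+01  1.000e-02]
  to (0.5207, -0.3115, 0.131) tool cm [ 0.    0.03 17.2 ]
  to (0.5107, -0.232, 0.131) tool cm [ 2.63 -7.57  0.01]
```

{"fn": "play_rows", "kwargs": {
  "commands": [
    {"tx":0,"ty":0,"tz":0,"roll":-7.1},
    {"tx":0,"ty":0,"tz":0,"roll":-7.1},
    {"tx":0,"ty":0,"tz":0,"roll":-7.1},
    {"tx":0,"ty":0,"tz":0,"roll":-7.1},
    {"tx":0,"ty":0,"tz":0,"roll":-7.1},
    {"tx":0,"ty":0,"tz":0,"roll":-7.1},
    {"tx":0,"ty":0,"tz":0,"roll":-7.1},
    {"tx":0,"ty":0,"tz":0,"roll":-7.1},
    {"tx":0,"ty":0,"tz":0,"roll":-7.1},
    {"tx":0,"ty":0,"tz":0,"roll":-7.1},
    {"tx":0,"ty":0,"tz":0,"roll":0}
  ],
  "jaw": 0
}}

```text
time_s: 1.02
eef_pos: [0.2883, -0.5823, 0.3033]
tcp_rot: [0.659, 0.752, 0.0, -0.0]
contact_force: [0.1, -1.1, -0.2]
grip_width: 0.0853
```

```bash
python3 -c "
from h import *
delta((.5207,-.3115,.303),(.5207,-.3115,.131),(.5107,-.232,.131))"
```

```text
t 1.02 pos [ 0.2883 -0.5823  0.3033] yaw_y 7.52 tilt 0.06 F [ 0.1 -1.1 -0.2] w 0.0853
  to (0.5207, -0.3115, 0.303) tool cm [23.81 26.59  0.05]
  to (0.5207, -0.3115, 0.131) tool cm [-0.02  0.   17.2 ]
  to (0.5107, -0.232, 0.131) tool cm [8.01 0.05 0.01]
```

{"fn": "play_rows", "kwargs": {
  "commands": [
    {"tx":1,"ty":1.1,"tz":0,"roll":0},
    {"tx":2,"ty":2.2,"tz":0,"roll":0},
    {"tx":2,"ty":2.25,"tz":0,"roll":0},
    {"tx":2,"ty":2.25,"tz":0,"roll":0},
    {"tx":2,"ty":2.25,"tz":0,"roll":0},
    {"tx":2,"ty":2.25,"tz":0,"roll":0},
    {"tx":2,"ty":2.25,"tz":0,"roll":0},
    {"tx":2,"ty":2.25,"tz":0,"roll":0},
    {"tx":2,"ty":2.25,"tz":0,"roll":0},
    {"tx":2,"ty":2.25,"tz":0,"roll":0},
    {"tx":2,"ty":2.25,"tz":0,"roll":0},
    {"tx":2,"ty":2.25,"tz":2,"roll":0},
    {"tx":1.8,"ty":2,"tz":3,"roll":0},
    {"tx":0,"ty":0,"tz":3,"roll":0},
    {"tx":0,"ty":0,"tz":0,"roll":0},
    {"tx":0,"ty":0,"tz":0,"roll":0}
  ],
  "jaw": 0
}}

```text
time_s: 2.35
eef_pos: [0.5315, -0.3, 0.2225]
tcp_rot: [0.661, 0.751, -0.001, -0.002]
contact_force: [-0.6, -0.0, 0.1]
grip_width: 0.085
```

```bash
python3 -c "
from meas import *
delta((.5207,-.3115,.131))
b=shot('side','s1.png'); a=shot('top','t1.png')
p=np.array(arm.state()['eef_pos']); print(proj('side',[p,p+[0,0,-.073]]), proj('side',[[.5207,-.3115,.1],[.5207,-.3115,.05]]))
cv2.imwrite('pics/v1.png',cv2.resize(b[230:390,180:380],(800,640))[:600])"
```

```text
t 2.35 pos [ 0.5315 -0.3     0.2225] yaw_y 7.28 tilt 0.24 F [-0.6 -0.   0.1] w 0.085
  to (0.5207, -0.3115, 0.131) tool cm [-1.02 -1.18  9.15]
[[289.83544729 298.13557295]
 [288.62191625 318.37950183]] [[283.85280574 337.21261297]
 [283.32163392 348.50352548]]
```

View pics/v1.png

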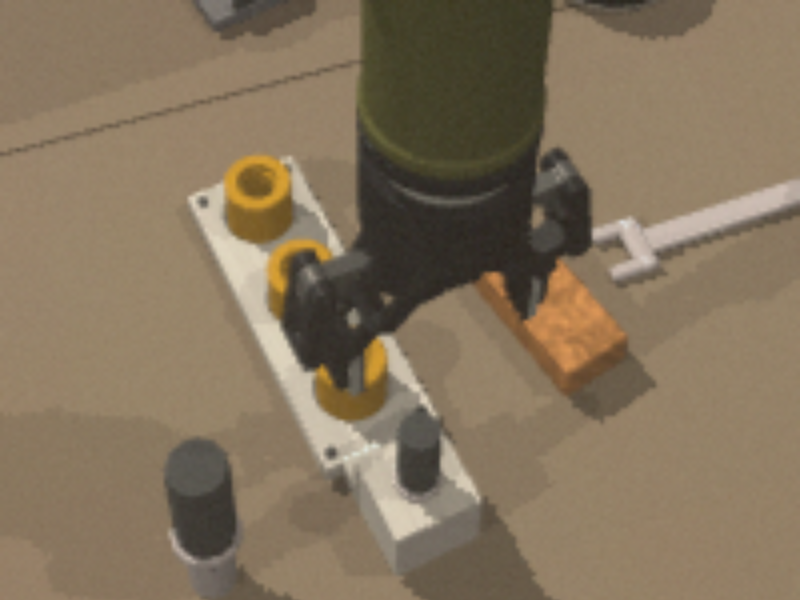

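```bash
python3 -c "
from meas import *
a=cv2.imread('pics/top0.png');b=cv2.imread('pics/side0.png')
c=cv2.resize(a[222:245,366:386],None,fx=4,fy=4,interpolation=cv2.INTER_CUBIC)
T=blobs(a,(0,0,0),(180,255,95),(369,225,381,239),5); S=blobs(b,(0,0,0),(180,110,75),(270,325,305,372),30)
print(T,S); 
for t in T: print(ray('top',t,.09).round(4),ray('top',t,.08).round(4),tri(t,S[0]).round(4))
print(proj('side',[[.5207,-.3115,.075]]),proj('top',[[.5207,-.3115,.1],[.5207,-.3115,.05]]))
"
```

```text
[(374.59419302071973, 232.48695928753182, 28.65625)] [(284.5028346121057, 345.37152600170504, 122.1875)]
[ 0.5214 -0.3082  0.09  ] [ 0.522  -0.3101  0.08  ] [ 0.5227 -0.3128  0.0656]
[[283.58179741 342.97333166]] [[376.19626654 232.48896553]
 [373.33343472 233.43464208]]
```

{"fn": "play_rows", "kwargs": {
  "commands": [
    {"tx":-0.5,"ty":-0.55,"tz":0,"roll":0},
    {"tx":-0.52,"ty":-0.54,"tz":0,"roll":0},
    {"tx":0,"ty":0,"tz":1,"roll":0},
    {"tx":0,"ty":0,"tz":2,"roll":0},
    {"tx":0,"ty":0,"tz":2,"roll":0},
    {"tx":0,"ty":0,"tz":2,"roll":0},
    {"tx":0,"ty":0,"tz":1.5,"roll":0},
    {"tx":0,"ty":0,"tz":0.7,"roll":0},
    {"tx":0,"ty":0,"tz":0,"roll":0},
    {"tx":0,"ty":0,"tz":0,"roll":0},
    {"tx":0,"ty":0,"tz":0,"roll":0}
  ],
  "jaw": 0
}}

```text
time_s: 3.37
eef_pos: [0.5235, -0.3131, 0.1332]
tcp_rot: [0.661, 0.751, 0.0, 0.001]
contact_force: [-0.1, -0.1, 0.3]
grip_width: 0.0858
```

{"fn": "play_rows", "kwargs": {
  "commands": [
    {"tx":0,"ty":0,"tz":0,"roll":0},
    {"tx":0,"ty":0,"tz":0,"roll":0},
    {"tx":0,"ty":0,"tz":0,"roll":0},
    {"tx":0,"ty":0,"tz":0,"roll":0},
    {"tx":0,"ty":0,"tz":0,"roll":0},
    {"tx":0,"ty":0,"tz":0,"roll":0},
    {"tx":0,"ty":0,"tz":0,"roll":0},
    {"tx":0,"ty":0,"tz":0,"roll":0},
    {"tx":0,"ty":0,"tz":0,"roll":0},
    {"tx":0,"ty":0,"tz":0,"roll":0},
    {"tx":0,"ty":0,"tz":0,"roll":0},
    {"tx":0,"ty":0,"tz":0,"roll":0}
  ],
  "jaw": 1
}}

```text
time_s: 4.37
eef_pos: [0.5227, -0.3127, 0.1323]
tcp_rot: [0.66, 0.751, -0.0, -0.0]
contact_force: [-3.1, 1.3, 5.3]
grip_width: 0.0209
```

```bash
python3 -c "
from meas import *
delta((.5220,-.3115,.131))
print(np.round(arm.state()['moment'],2))
b=shot('side','s2.png')
cv2.imwrite('pics/v2.png',cv2.resize(b[290:390,220:345],(750,600)))"
```

```text
t 4.37 pos [ 0.5227 -0.3127  0.1323] yaw_y 7.34 tilt 0.03 F [-3.1  1.3  5.3] w 0.0209
  to (0.522, -0.3115, 0.131) tool cm [ 0.13 -0.06  0.13]
[0.09 0.69 0.05]
```

View pics/v2.png

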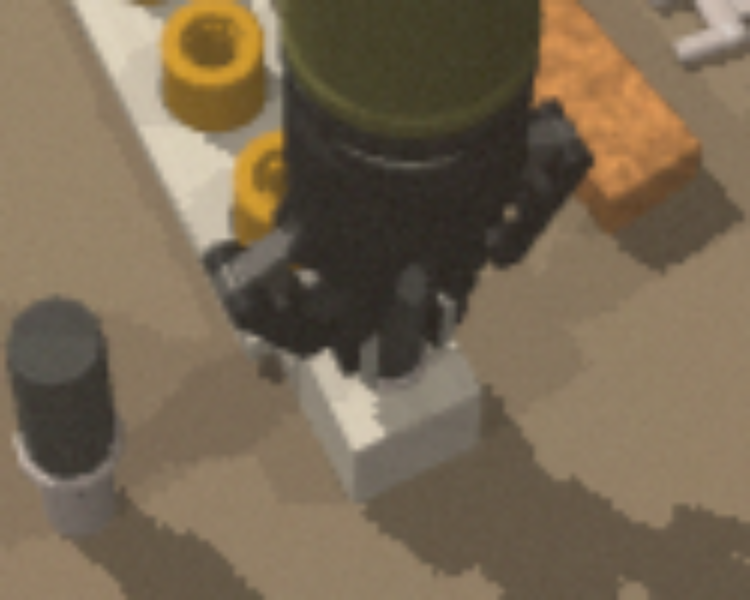

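{"fn": "play_rows", "kwargs": {
  "commands": [
    {"tx":0,"ty":0,"tz":-0.5,"roll":0},
    {"tx":0,"ty":0,"tz":-1,"roll":0},
    {"tx":0,"ty":0,"tz":-1,"roll":0},
    {"tx":0,"ty":0,"tz":-1,"roll":0},
    {"tx":0,"ty":0,"tz":-1,"roll":0},
    {"tx":0,"ty":0,"tz":0,"roll":0},
    {"tx":1,"ty":0,"tz":0,"roll":0},
    {"tx":2,"ty":0,"tz":0,"roll":0},
    {"tx":2,"ty":0,"tz":0,"roll":0},
    {"tx":2,"ty":-0.05,"tz":0,"roll":0},
    {"tx":1.05,"ty":0,"tz":0,"roll":0},
    {"tx":0,"ty":0,"tz":0,"roll":0},
    {"tx":0,"ty":0,"tz":0,"roll":0},
    {"tx":0,"ty":0,"tz":0,"roll":0}
  ],
  "jaw": 1
}}

```text
time_s: 5.58
eef_pos: [0.512, -0.2341, 0.1769]
tcp_rot: [0.661, 0.751, -0.0, 0.0]
contact_force: [-0.3, -0.6, -1.8]
grip_width: 0.0208
```

```bash
python3 -c "
from meas import *
delta((.512,-.2328,.176))
print(np.round(arm.state()['moment'],2))
b=shot('side','s3.png')
p=np.array(arm.state()['eef_pos'])-[0,0,.1205]
print('tip',p, proj('side',[p,p+[0,0,.034]]),proj('side',[[.5107,-.232,.046]]))
cv2.imwrite('pics/v3.png',cv2.resize(b[270:370,220:345],(750,600)))"
```

```text
t 5.58 pos [ 0.512  -0.2341  0.1769] yaw_y 7.27 tilt 0.06 F [-0.3 -0.6 -1.8] w 0.0208
  to (0.512, -0.2328, 0.176) tool cm [0.13 0.01 0.09]
[-0.05  0.04  0.  ]
tip [ 0.5120379  -0.23435429  0.05637386] [[267.92728707 317.01282602]
 [267.85644003 308.93481331]] [[267.04145815 318.66335001]]
```

View pics/v3.png

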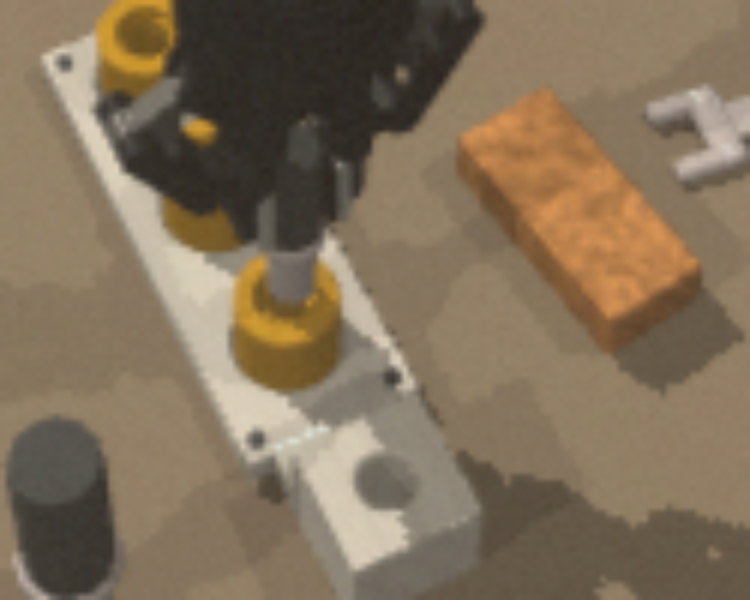

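```bash
python3 -c "
from meas import *
b=cv2.imread('pics/s3.png')
# hole in stand
c=cv2.resize(b[340:362,272:298],None,fx=8,fy=8,interpolation=cv2.INTER_CUBIC); g=cv2.cvtColor(c,cv2.COLOR_BGR2GRAY)
for th in (85,95,105):
  for k in cv2.findContours((g<th).astype(np.uint8),cv2.RETR_LIST,cv2.CHAIN_APPROX_NONE)[0]:
    if 15*64<cv2.contourArea(k)<120*64:
        e=cv2.fitEllipse(k); p=((e[0][0]+.5)/8-.5+272,(e[0][1]+.5)/8-.5+340); print(th,np.round(p,2),np.round(np.array(e[1])/8,1),ray('side',p,.045).round(4))
for i in range(4):
    print(np.array(arm.state()['eef_pos']).round(4)); shot('top','tt.png')
# gauge pin (bright grey columns): row profile just above bush
print(b[314:321,258:279].max(2))
"
```

```text
105 [283.44 350.69] [5.8 9.3] [ 0.5202 -0.3139  0.045 ]
[ 0.512  -0.2344  0.1769]
[ 0.512  -0.2343  0.1768]
[ 0.512  -0.2341  0.1768]
[ 0.5121 -0.2339  0.1768]
[[146 145 159 195 209 208 164 127 114 114 112 103 105 101 130 178 194 197
  198 199 154]
 [159 155 187 205 195 178 143 124 118 115 112 108 102  99 131 177 183 180
  196 197 192]
 [210 203 194 195 189 135 126 122 115 113 111 109 105 100 133 174 178 163
  194 201 198]
 [217 202 191 186 145 111 125 122 118 116 112 105 104  99 129 173 183 181
  170 196 198]
 [202 198 191 190 122 105 126 121 113 113 113 107 103 101 124 126 176 186
  177 197 199]
 [204 193 189 189 127 108 116 101 115 114 111 109 104 132 170 124 140 196
  174 194 201]
 [202 193 191 193 129 109 113 106 110 109 112 108 117 183 142 133 139 146
  164 194 198]]
```

{"fn": "play_rows", "kwargs": {
  "commands": [
    {"tx":0.05,"ty":0,"tz":0.5,"roll":0},
    {"tx":0,"ty":0,"tz":0.4,"roll":0},
    {"tx":0,"ty":0,"tz":0.1,"roll":0},
    {"tx":0,"ty":0,"tz":0.1,"roll":0},
    {"tx":0,"ty":0,"tz":0.1,"roll":0},
    {"tx":0,"ty":0,"tz":0,"roll":0}
  ],
  "jaw": 1
}}

```text
time_s: 6.33
eef_pos: [0.512, -0.2322, 0.1647]
tcp_rot: [0.66, 0.751, -0.0, -0.0]
contact_force: [-0.2, 0.1, -1.5]
grip_width: 0.0207
```

{"fn": "play_rows", "kwargs": {
  "commands": [
    {"tx":0,"ty":0,"tz":0.1,"roll":0},
    {"tx":0,"ty":0,"tz":0.1,"roll":0},
    {"tx":0,"ty":0,"tz":0,"roll":0}
  ],
  "jaw": 1
}}

```text
time_s: 6.58
eef_pos: [0.512, -0.2322, 0.1628]
tcp_rot: [0.66, 0.751, -0.0, -0.0]
contact_force: [-0.6, 0.7, -1.5]
grip_width: 0.0207
```

{"fn": "play_rows", "kwargs": {
  "commands": [
    {"tx":0,"ty":0,"tz":0.1,"roll":0},
    {"tx":0,"ty":0,"tz":0,"roll":0}
  ],
  "jaw": 1
}}

```text
time_s: 6.75
eef_pos: [0.5122, -0.2323, 0.1622]
tcp_rot: [0.66, 0.751, -0.0, 0.0]
contact_force: [-0.3, -0.3, 0.7]
grip_width: 0.0208
```

{"fn": "play_rows", "kwargs": {
  "commands": [
    {"tx":0,"ty":0,"tz":0.05,"roll":0},
    {"tx":0,"ty":0,"tz":0,"roll":0},
    {"tx":0,"ty":0,"tz":0,"roll":0}
  ],
  "jaw": 1
}}

```text
time_s: 7.0
eef_pos: [0.5123, -0.2324, 0.1622]
tcp_rot: [0.66, 0.751, -0.0, 0.0]
contact_force: [-2.6, 0.4, 5.4]
grip_width: 0.0207
```

{"fn": "play_rows", "kwargs": {
  "commands": [
    {"tx":0,"ty":0,"tz":0,"roll":0},
    {"tx":0,"ty":0,"tz":0,"roll":0},
    {"tx":0,"ty":0,"tz":-0.5,"roll":0},
    {"tx":0,"ty":0,"tz":-1,"roll":0},
    {"tx":0,"ty":0,"tz":0,"roll":0},
    {"tx":1,"ty":0,"tz":0,"roll":0},
    {"tx":2,"ty":0,"tz":0,"roll":0},
    {"tx":2,"ty":0,"tz":0,"roll":0},
    {"tx":1.5,"ty":0,"tz":0,"roll":0},
    {"tx":0,"ty":0,"tz":0,"roll":0},
    {"tx":0,"ty":0,"tz":0,"roll":0},
    {"tx":0,"ty":0,"tz":0,"roll":0}
  ],
  "jaw": 1
}}

```text
time_s: 8.0
eef_pos: [0.5038, -0.1684, 0.1764]
tcp_rot: [0.66, 0.751, -0.0, 0.0]
contact_force: [-0.6, -1.2, -1.5]
grip_width: 0.0206
```

```bash
cat > chk.py <<'E'
from meas import *
import sys
delta(tuple(map(float,sys.argv[1:4])))
b=shot('side',sys.argv[4]); s=arm.state(); p=np.array(s['eef_pos'])-[0,0,.121]
tip=proj('side',[p])[0]; print('tip',p.round(4),tip.round(2))
x,y=tip.astype(int)
g=((12,130,80),(30,255,255))
for q in blobs(b,*g,(x-16,y-6,x+17,y+24),60): print('bush sil',np.round(q,2),ray('side',q,.030).round(4))
print(b[y-4:y+4,x-12:x+13].max(2))
E
python3 chk.py .502 -.168 .177 s4.png
```

```text
t 8.0 pos [ 0.5038 -0.1684  0.1764] yaw_y 7.33 tilt 0.05 F [-0.6 -1.2 -1.5] w 0.0206
  to (0.502, -0.168, 0.177) tool cm [ 0.06 -0.17 -0.06]
tip [ 0.5037 -0.1688  0.0554] [255.54 293.99]
bush sil [255.11 300.58 306.38] [ 0.5017 -0.1699  0.03  ]
[[121 119 116 116 115 107 119 139 142 125 117 115 119 115 113 103  99 130
  138 208 214 159 135 136 133]
 [114 121 123 125 124 138 137 144 171 133 114 109 111 106 106  99  98 130
  143 204 213 197 116 128 132]
 [203 151 141 143 139 142 164 193 202 144 119 114 113 108 104 102  97 158
  146 203 200 195 146 132 130]
 [214 207 154 142 145 161 185 195 193 140 119 117 113 109 104  98  98 167
  172 171 189 192 190 117 125]
 [216 213 204 206 166 181 188 190 160 135 121 114 112 110 106 100  96 171
  184 162 186 192 192 145 135]
 [219 216 212 213 199 190 190 165 119 114 116 114 116 113 103 100 112 174
  181 179 164 187 192 191 151]
 [216 218 215 211 191 187 188 128 104 115 119 115 112 110 105 102 113 117
  177 184 162 187 195 195 151]
 [211 218 215 203 188 189 176 120 115 105 108 136 119 107 108 108 139 147
  133 191 169 185 194 193 191]]
```

{"fn": "play_rows", "kwargs": {
  "commands": [
    {"tx":0,"ty":-0.12,"tz":0.5,"roll":0},
    {"tx":0,"ty":0,"tz":0.5,"roll":0},
    {"tx":0,"ty":0,"tz":0.1,"roll":0},
    {"tx":0,"ty":0,"tz":0.1,"roll":0},
    {"tx":0,"ty":0,"tz":0.1,"roll":0},
    {"tx":0,"ty":0,"tz":0,"roll":0}
  ],
  "jaw": 1
}}

```text
time_s: 8.55
eef_pos: [0.5025, -0.168, 0.1631]
tcp_rot: [0.66, 0.751, -0.0, -0.0]
contact_force: [-0.0, 0.1, -1.4]
grip_width: 0.0206
```

{"fn": "play_rows", "kwargs": {
  "commands": [
    {"tx":0,"ty":0,"tz":0.1,"roll":0},
    {"tx":0,"ty":0,"tz":0.05,"roll":0},
    {"tx":0,"ty":0,"tz":0,"roll":0},
    {"tx":0,"ty":0,"tz":0,"roll":0}
  ],
  "jaw": 1
}}

```text
time_s: 8.88
eef_pos: [0.5028, -0.168, 0.1622]
tcp_rot: [0.66, 0.751, 0.0, 0.0]
contact_force: [-0.8, 0.2, 0.4]
grip_width: 0.0206
```

{"fn": "play_rows", "kwargs": {
  "commands": [
    {"tx":0,"ty":0,"tz":0.03,"roll":0},
    {"tx":-0.04,"ty":0,"tz":0,"roll":0},
    {"tx":-0.04,"ty":0,"tz":0,"roll":0},
    {"tx":-0.04,"ty":0,"tz":0,"roll":0},
    {"tx":0,"ty":0,"tz":0,"roll":0}
  ],
  "jaw": 1
}}

```text
time_s: 9.3
eef_pos: [0.503, -0.1685, 0.162]
tcp_rot: [0.66, 0.751, 0.0, -0.0]
contact_force: [-1.8, 2.0, 5.7]
grip_width: 0.0205
```

{"fn": "play_rows", "kwargs": {
  "commands": [
    {"tx":0,"ty":-0.04,"tz":0,"roll":0},
    {"tx":0,"ty":-0.04,"tz":0,"roll":0},
    {"tx":0,"ty":0,"tz":0,"roll":0}
  ],
  "jaw": 1
}}

```text
time_s: 9.55
eef_pos: [0.5026, -0.1687, 0.162]
tcp_rot: [0.66, 0.751, 0.001, 0.0]
contact_force: [0.9, 3.4, 4.4]
grip_width: 0.021
```

{"fn": "play_rows", "kwargs": {
  "commands": [
    {"tx":-0.04,"ty":0,"tz":0,"roll":0},
    {"tx":-0.04,"ty":0,"tz":0,"roll":0},
    {"tx":-0.04,"ty":0,"tz":0,"roll":0},
    {"tx":0,"ty":0,"tz":0,"roll":0}
  ],
  "jaw": 1
}}

```text
time_s: 9.88
eef_pos: [0.5013, -0.1709, 0.1607]
tcp_rot: [0.661, 0.751, -0.001, -0.001]
contact_force: [0.7, 1.3, -0.4]
grip_width: 0.0206
```

```bash
python3 chk.py .502 -.168 .177 s5.png; python3 -c "
import cv2;b=cv2.imread('pics/s5.png');cv2.imwrite('pics/v5.png',cv2.resize(b[265:325,215:290],(750,600),interpolation=cv2.INTER_CUBIC))"
```

```text
t 9.88 pos [ 0.5013 -0.1709  0.1607] yaw_y 7.32 tilt 0.09 F [ 0.7  1.3 -0.4] w 0.0206
  to (0.502, -0.168, 0.177) tool cm [ 0.28  0.1  -1.63]
tip [ 0.5014 -0.1708  0.0397] [254.98 298.69]
bush sil [265.02 316.87 101.62] [ 0.5105 -0.2176  0.03  ]
bush sil [255.16 301.03 291.91] [ 0.5014 -0.1711  0.03  ]
[[211 218 216 211 213 199 192 190 176 133 116 116 122 116 110 114  95 126
  176 184 181 170 189 190 192]
 [212 215 217 213 209 192 191 188 129 119 121 117 113 109 107 104  98 110
  153 178 181 170 190 194 197]
 [210 214 217 215 211 192 192 176 122 122 122 118 115 107 103  98 100 126
  167 181 183 167 184 193 196]
 [208 212 202 202 201 189 190 175 121 118 124 113 111 110 107 103  99 101
  139 133 188 171 185 194 195]
 [199 200 199 198 199 191 192 189 130 123 120 113 113 113 106 102  99 100
  128 134 144 141 184 193 190]
 [198 196 197 197 191 189 190 192 162 133 122 117 113 109 106  98  99 107
  135 138 135 114 182 190 191]
 [199 197 196 197 190 175 188 189 189 161 120 118 115 110 108  99 106 131
  141 139 130 106 173 190 192]
 [199 196 197 196 185 149 186 203 204 201 199 176 153 125 116 131 134 140
  142 134 111 101 113 183 188]]
```

View pics/v5.png

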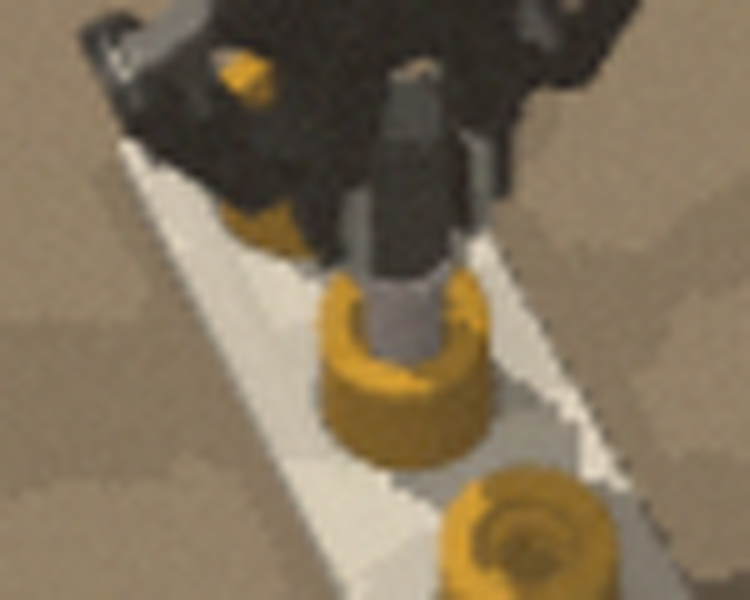

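The force vanished and the tip sank past the step, so it has found the bore. I'll carry on down lightly.

{"fn": "play_rows", "kwargs": {
  "commands": [
    {"tx":0,"ty":0,"tz":0.15,"roll":0},
    {"tx":0,"ty":0,"tz":0.15,"roll":0},
    {"tx":0,"ty":0,"tz":0,"roll":0}
  ],
  "jaw": 1
}}

```text
time_s: 10.18
eef_pos: [0.5014, -0.1706, 0.1577]
tcp_rot: [0.66, 0.751, -0.0, -0.001]
contact_force: [0.1, 1.5, -1.9]
grip_width: 0.0205
```

{"fn": "play_rows", "kwargs": {
  "commands": [
    {"tx":0,"ty":0,"tz":0.2,"roll":0},
    {"tx":0,"ty":0,"tz":0.2,"roll":0},
    {"tx":0,"ty":0,"tz":0.2,"roll":0},
    {"tx":0,"ty":0,"tz":0.1,"roll":0},
    {"tx":0,"ty":0,"tz":0,"roll":0},
    {"tx":0,"ty":0,"tz":0,"roll":0},
    {"tx":0,"ty":0,"tz":0,"roll":0}
  ],
  "jaw": 1
}}

```text
time_s: 10.77
eef_pos: [0.5019, -0.1705, 0.1515]
tcp_rot: [0.66, 0.751, -0.0, -0.0]
contact_force: [-0.4, 0.7, -2.0]
grip_width: 0.0206
```

{"fn": "play_rows", "kwargs": {
  "commands": [
    {"tx":0,"ty":0,"tz":-0.5,"roll":0},
    {"tx":0,"ty":0,"tz":-0.7,"roll":0},
    {"tx":0,"ty":0,"tz":-0.7,"roll":0},
    {"tx":0,"ty":0,"tz":-0.7,"roll":0},
    {"tx":0,"ty":0,"tz":0,"roll":0},
    {"tx":1,"ty":0,"tz":0,"roll":0},
    {"tx":2,"ty":0,"tz":0,"roll":0},
    {"tx":2,"ty":0.05,"tz":0,"roll":0},
    {"tx":1.5,"ty":0,"tz":0,"roll":0},
    {"tx":0,"ty":0,"tz":0,"roll":0},
    {"tx":0,"ty":0,"tz":0,"roll":0},
    {"tx":0,"ty":0,"tz":0,"roll":0}
  ],
  "jaw": 1
}}

```text
time_s: 11.77
eef_pos: [0.4942, -0.1064, 0.1776]
tcp_rot: [0.66, 0.751, -0.0, 0.0]
contact_force: [0.1, -1.0, -1.2]
grip_width: 0.0206
```

```bash
python3 chk.py .4941 -.1054 .177 s6.png
```

```text
t 11.77 pos [ 0.4942 -0.1064  0.1776] yaw_y 7.33 tilt 0.05 F [ 0.1 -1.  -1.2] w 0.0206
  to (0.4941, -0.1054, 0.177) tool cm [ 0.11 -0.    0.06]
tip [ 0.4943 -0.1068  0.0566] [244.02 273.53]
bush sil [254.14 293.33  78.97] [ 0.5053 -0.1503  0.03  ]
bush sil [244.19 279.34 298.12] [ 0.494 -0.105  0.03 ]
[[143 143 143 142 147 143 144 144 147 123 107 110 103 101  99  95 151 146
  168 173 199 153 143 142 142]
 [143 143 145 145 147 145 153 182 169 127 115 111 106 102  97  97 150 165
  192 181 190 169 149 136 133]
 [146 145 144 146 143 156 187 201 175 128 114 112 105 102 100  96 148 179
  182 133 133 176 161 136 130]
 [146 143 141 146 144 175 193 201 162 125 112 110 110 104 101  96 134 174
  181 158 118 183 177 138 131]
 [146 144 146 142 172 182 186 156 122 120 113 112 106 104  99  96 115 177
  183 184 157 185 189 163 136]
 [147 145 145 143 181 183 186 131 106 112 112 110 112 103  98  94 142 159
  182 185 172 189 190 187 140]
 [144 143 141 171 181 188 186 120 102 102 114 111 109 104 100 108 149 136
  177 184 167 184 191 187 143]
 [141 172 202 197 193 188 185 137 108 101 106 106 105 105 102 114 159 138
  143 191 150 179 189 193 185]]
```

{"fn": "play_rows", "kwargs": {
  "commands": [
    {"tx":0.05,"ty":0,"tz":0.5,"roll":0},
    {"tx":0,"ty":0,"tz":0.5,"roll":0},
    {"tx":0,"ty":0,"tz":0.1,"roll":0},
    {"tx":0,"ty":0,"tz":0.1,"roll":0},
    {"tx":0,"ty":0,"tz":0.1,"roll":0},
    {"tx":0,"ty":0,"tz":0.1,"roll":0},
    {"tx":0,"ty":0,"tz":0,"roll":0}
  ],
  "jaw": 1
}}

```text
time_s: 12.4
eef_pos: [0.4942, -0.1054, 0.1634]
tcp_rot: [0.66, 0.751, -0.0, -0.0]
contact_force: [-0.5, -0.3, -1.0]
grip_width: 0.0205
```

{"fn": "play_rows", "kwargs": {
  "commands": [
    {"tx":0,"ty":0,"tz":0.1,"roll":0},
    {"tx":0,"ty":0,"tz":0.1,"roll":0},
    {"tx":0,"ty":0,"tz":0,"roll":0},
    {"tx":0,"ty":0,"tz":0,"roll":0}
  ],
  "jaw": 1
}}

```text
time_s: 12.73
eef_pos: [0.4944, -0.1054, 0.162]
tcp_rot: [0.66, 0.751, 0.0, 0.0]
contact_force: [0.1, 0.7, 1.2]
grip_width: 0.0204
```

{"fn": "play_rows", "kwargs": {
  "commands": [
    {"tx":-0.04,"ty":0,"tz":0.02,"roll":0},
    {"tx":-0.04,"ty":0,"tz":0,"roll":0},
    {"tx":-0.04,"ty":0,"tz":0,"roll":0},
    {"tx":-0.04,"ty":0,"tz":0,"roll":0},
    {"tx":0,"ty":0,"tz":0,"roll":0}
  ],
  "jaw": 1
}}

```text
time_s: 13.15
eef_pos: [0.4948, -0.1065, 0.1619]
tcp_rot: [0.66, 0.751, 0.0, 0.0]
contact_force: [-1.7, 2.2, 5.3]
grip_width: 0.0207
```

{"fn": "play_rows", "kwargs": {
  "commands": [
    {"tx":0,"ty":-0.04,"tz":0,"roll":0},
    {"tx":0,"ty":-0.04,"tz":0,"roll":0},
    {"tx":0,"ty":0,"tz":0,"roll":0}
  ],
  "jaw": 1
}}

```text
time_s: 13.4
eef_pos: [0.4943, -0.1066, 0.1619]
tcp_rot: [0.66, 0.751, 0.001, 0.001]
contact_force: [-0.2, 2.6, 5.8]
grip_width: 0.0207
```

{"fn": "play_rows", "kwargs": {
  "commands": [
    {"tx":-0.04,"ty":-0.02,"tz":0,"roll":0},
    {"tx":-0.04,"ty":-0.02,"tz":0,"roll":0},
    {"tx":-0.04,"ty":0,"tz":0,"roll":0},
    {"tx":0,"ty":0,"tz":0,"roll":0}
  ],
  "jaw": 1
}}

```text
time_s: 13.73
eef_pos: [0.4943, -0.108, 0.1621]
tcp_rot: [0.66, 0.751, 0.001, 0.001]
contact_force: [-0.9, 3.1, 6.6]
grip_width: 0.0209
```

```bash
python3 chk.py .4941 -.1054 .177 s7.png | head -5
```

```text
t 13.73 pos [ 0.4943 -0.108   0.1621] yaw_y 7.36 tilt 0.13 F [-0.9  3.1  6.6] w 0.0209
  to (0.4941, -0.1054, 0.177) tool cm [ 0.26  0.01 -1.49]
tip [ 0.4943 -0.1079  0.0411] [244.45 277.62]
bush sil [253.94 295.41 132.  ] [ 0.5032 -0.1556  0.03  ]
bush sil [244.32 279.81 281.88] [ 0.4939 -0.1064  0.03  ]
```

```bash
python3 - <<'E'
import cv2,numpy as np
for f in('s5.png','s6.png','s7.png'):
    b=cv2.imread('pics/'+f); hsv=cv2.cvtColor(b,cv2.COLOR_BGR2HSV)
    r0,c0=(300,255) if f=='s5.png' else (278,244)
    print(f)
    for r in range(r0-9,r0+9): print(r,[ (int(v) if s<70 else -int(v)) for s,v in zip(hsv[r,c0-11:c0+12,1],hsv[r,c0-11:c0+12,2])])
E
```

```text
s5.png
291 [152, 142, 118, 68, 82, 96, 102, 97, 67, 55, 59, 61, 58, 59, 68, 121, -113, -137, 203, 200, 197, 146, -133]
292 [205, 156, 142, 136, -159, -144, 115, 109, 76, 63, 59, 57, 61, 78, 119, 119, -144, -167, -174, 189, 195, 189, 118]
293 [215, 205, 205, 166, -182, -186, -147, 123, 120, 124, 112, 108, 124, 128, 110, -126, -177, -184, -164, 186, 195, 195, 153]
294 [216, 211, 213, -199, -192, -190, -176, -133, 116, 116, 122, 116, 110, 114, 95, -126, -176, -184, -181, -170, 189, 190, 192]
295 [217, 213, 209, -192, -191, -188, -129, -119, 121, 117, 113, 109, 107, 104, 98, -110, -153, -178, -181, -170, 190, 194, 197]
296 [217, 215, 211, -192, -192, -176, -122, -122, 122, 118, 115, 107, 103, 98, 100, -126, -167, -181, -183, -167, 184, 193, 196]
297 [202, 202, -201, -189, -190, -175, -121, -118, 124, 113, 111, 110, 107, 103, 99, -101, -139, -133, -188, -171, 185, 194, 195]
298 [199, 198, -199, -191, -192, -189, -130, -123, 120, 113, 113, 113, 106, 102, 99, -100, -128, -134, -144, -141, 184, 193, 190]
299 [197, 197, 191, -189, -190, -192, -162, -133, 122, 117, 113, 109, 106, 98, 99, -107,
[... 5364 characters left out ...]
-100, 99, 126, 131]
282 [197, 196, 179, -124, -131, -128, -124, -142, -163, -178, -183, -186, -181, -181, -139, -118, -106, -101, -100, -98, -97, 120, 121]
283 [198, 197, 163, -121, -131, -128, -121, -120, -125, -126, -135, -133, -134, -123, -107, -104, -105, -101, -100, -98, -99, 123, 119]
284 [201, 199, 162, 114, -131, -126, -121, -121, -119, -116, -118, -116, -113, -110, -109, -107, -100, -103, -103, -101, -100, 119, 119]
285 [204, 201, 194, 128, -133, -127, -122, -118, -117, -117, -116, -115, -112, -113, -108, -106, -100, -101, -104, -103, 112, 121, 137]
286 [207, 203, 194, 155, -151, -129, -123, -119, -120, -118, -118, -116, -114, -114, -108, -106, -103, -102, -100, -103, 119, 136, 140]
```

{"fn": "play_rows", "kwargs": {
  "commands": [
    {"tx":0,"ty":0,"tz":-0.15,"roll":0},
    {"tx":0.06,"ty":0,"tz":0,"roll":0},
    {"tx":0,"ty":0,"tz":0,"roll":0},
    {"tx":0,"ty":0,"tz":0.1,"roll":0},
    {"tx":0,"ty":0,"tz":0.04,"roll":0},
    {"tx":0,"ty":0,"tz":0,"roll":0},
    {"tx":0,"ty":0,"tz":0,"roll":0}
  ],
  "jaw": 1
}}

```text
time_s: 14.37
eef_pos: [0.493, -0.108, 0.162]
tcp_rot: [0.66, 0.751, -0.001, -0.0]
contact_force: [-2.6, 1.7, 5.7]
grip_width: 0.0206
```

{"fn": "play_rows", "kwargs": {
  "commands": [
    {"tx":0.03,"ty":0,"tz":0,"roll":0},
    {"tx":0.03,"ty":0,"tz":0,"roll":0},
    {"tx":0.03,"ty":0,"tz":0,"roll":0},
    {"tx":0,"ty":0,"tz":0,"roll":0}
  ],
  "jaw": 1
}}

```text
time_s: 14.7
eef_pos: [0.493, -0.1077, 0.162]
tcp_rot: [0.661, 0.751, -0.001, 0.0]
contact_force: [-2.8, -0.2, 5.5]
grip_width: 0.0209
```

{"fn": "play_rows", "kwargs": {
  "commands": [
    {"tx":0.02,"ty":0.04,"tz":0,"roll":0},
    {"tx":0.02,"ty":0.04,"tz":0,"roll":0},
    {"tx":0.02,"ty":0.04,"tz":0,"roll":0},
    {"tx":0,"ty":0,"tz":0,"roll":0}
  ],
  "jaw": 1
}}

```text
time_s: 15.03
eef_pos: [0.4934, -0.1075, 0.162]
tcp_rot: [0.661, 0.751, -0.002, -0.0]
contact_force: [-4.2, -0.7, 7.9]
grip_width: 0.0208
```

{"fn": "play_rows", "kwargs": {
  "commands": [
    {"tx":0.03,"ty":0.03,"tz":0,"roll":0},
    {"tx":0.03,"ty":0.03,"tz":0,"roll":0},
    {"tx":0,"ty":0,"tz":0,"roll":0}
  ],
  "jaw": 1
}}

```text
time_s: 15.28
eef_pos: [0.4935, -0.1072, 0.1619]
tcp_rot: [0.661, 0.751, -0.002, -0.0]
contact_force: [-4.3, -1.8, 7.5]
grip_width: 0.0202
```

{"fn": "play_rows", "kwargs": {
  "commands": [
    {"tx":0,"ty":0,"tz":-0.5,"roll":0},
    {"tx":0,"ty":0,"tz":-1,"roll":0},
    {"tx":0,"ty":0,"tz":0,"roll":0},
    {"tx":0,"ty":0,"tz":0,"roll":0},
    {"tx":0,"ty":0,"tz":0,"roll":0}
  ],
  "jaw": 1
}}

```text
time_s: 15.7
eef_pos: [0.4948, -0.1054, 0.1765]
tcp_rot: [0.66, 0.751, 0.0, 0.0]
contact_force: [-0.3, -0.2, -2.3]
grip_width: 0.0205
```

```bash
python3 chk.py .4941 -.1054 .177 s8.png | head -5; python3 - <<'E'
from meas import *
b=cv2.imread('pics/s8.png'); g=((12,130,80),(30,255,255))
print(cv2.imread('pics/s8.png').shape,[ (np.round(q,2),ray('side',q,.03).round(4)) for q in sorted(blobs(b,*g,(215,260,294,350),100))])
cv2.imwrite('pics/v8.png',cv2.resize(b[262:297,225:269],(754,600),interpolation=cv2.INTER_CUBIC))
E
```

```text
t 15.7 pos [ 0.4948 -0.1054  0.1765] yaw_y 7.35 tilt 0.02 F [-0.3 -0.2 -2.3] w 0.0205
  to (0.4941, -0.1054, 0.177) tool cm [ 0.01 -0.07 -0.05]
tip [ 0.4947 -0.1053  0.0553] [244.04 273.3 ]
bush sil [254.11 293.35  78.53] [ 0.5052 -0.1504  0.03  ]
bush sil [244.29 279.51 290.62] [ 0.4941 -0.1055  0.03  ]
(420, 560, 3) [(array([244.29, 279.51, 290.62]), array([ 0.4941, -0.1055,  0.03  ])), (array([255.18, 300.39, 310.97]), array([ 0.502 , -0.1695,  0.03  ])), (array([267.38, 322.89, 340.  ]), array([ 0.5109, -0.2337,  0.03  ]))]
```

View pics/v8.png

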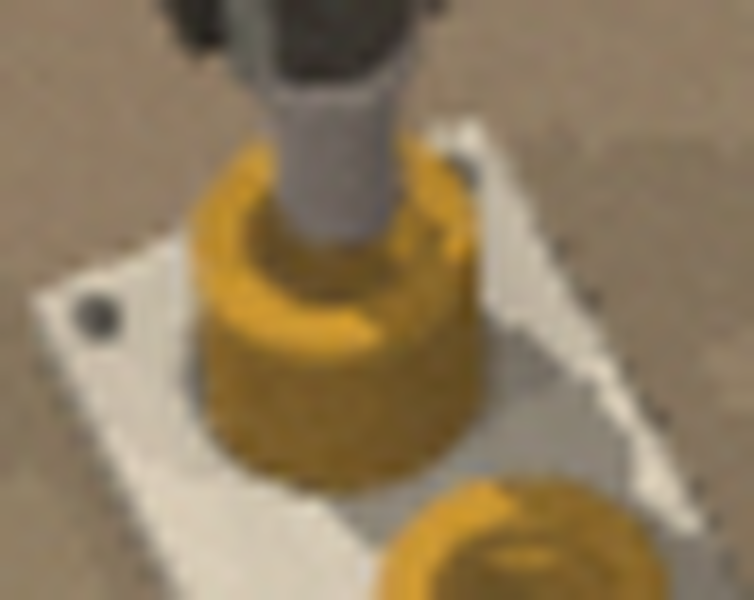

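{"fn": "play_rows", "kwargs": {
  "commands": [
    {"tx":-0.09,"ty":-0.08,"tz":0.5,"roll":0},
    {"tx":0,"ty":0,"tz":0.5,"roll":0},
    {"tx":0,"ty":0,"tz":0.2,"roll":0},
    {"tx":0,"ty":0,"tz":0.1,"roll":0},
    {"tx":0,"ty":0,"tz":0.1,"roll":0},
    {"tx":0,"ty":0,"tz":0.07,"roll":0},
    {"tx":0,"ty":0,"tz":0,"roll":0},
    {"tx":0,"ty":0,"tz":0,"roll":0}
  ],
  "jaw": 1
}}

```text
time_s: 16.42
eef_pos: [0.4942, -0.1062, 0.1618]
tcp_rot: [0.66, 0.751, 0.0, -0.0]
contact_force: [-0.4, 1.5, -2.1]
grip_width: 0.0204
```

{"fn": "play_rows", "kwargs": {
  "commands": [
    {"tx":0,"ty":0,"tz":0.05,"roll":0},
    {"tx":0,"ty":0,"tz":0,"roll":0}
  ],
  "jaw": 1
}}

```text
time_s: 16.58
eef_pos: [0.4942, -0.1062, 0.1613]
tcp_rot: [0.66, 0.751, 0.0, -0.0]
contact_force: [-0.9, 1.9, -1.3]
grip_width: 0.0205
```

Already below the step height (0.162) with no force, so I'll carry on down.

{"fn": "play_rows", "kwargs": {
  "commands": [
    {"tx":0,"ty":0,"tz":0.1,"roll":0},
    {"tx":0,"ty":0,"tz":0.1,"roll":0},
    {"tx":0,"ty":0,"tz":0,"roll":0}
  ],
  "jaw": 1
}}

```text
time_s: 16.83
eef_pos: [0.4941, -0.1062, 0.1591]
tcp_rot: [0.66, 0.751, 0.0, -0.0]
contact_force: [-0.7, 0.9, -1.6]
grip_width: 0.0208
```

{"fn": "play_rows", "kwargs": {
  "commands": [
    {"tx":0,"ty":0,"tz":0.2,"roll":0},
    {"tx":0,"ty":0,"tz":0.2,"roll":0},
    {"tx":0,"ty":0,"tz":0.2,"roll":0},
    {"tx":0,"ty":0,"tz":0.2,"roll":0},
    {"tx":0,"ty":0,"tz":0,"roll":0},
    {"tx":0,"ty":0,"tz":0,"roll":0},
    {"tx":0,"ty":0,"tz":0,"roll":0}
  ],
  "jaw": 1
}}

```text
time_s: 17.42
eef_pos: [0.494, -0.1065, 0.1511]
tcp_rot: [0.66, 0.751, -0.0, -0.0]
contact_force: [-0.5, 1.0, -2.0]
grip_width: 0.0203
```

Bushes 2 and 3 both accept the gauge. Bush 1 stopped it on the step. Now I'll return the gauge to its stand.

{"fn": "play_rows", "kwargs": {
  "commands": [
    {"tx":0,"ty":0,"tz":-0.5,"roll":0},
    {"tx":0,"ty":0,"tz":-0.8,"roll":0},
    {"tx":0,"ty":0,"tz":-0.8,"roll":0},
    {"tx":0,"ty":0,"tz":-0.7,"roll":0},
    {"tx":-1,"ty":0,"tz":0,"roll":0},
    {"tx":-2,"ty":0.1,"tz":0,"roll":0},
    {"tx":-2.5,"ty":0,"tz":0,"roll":0},
    {"tx":-2.5,"ty":0,"tz":0,"roll":0},
    {"tx":-2.5,"ty":0.1,"tz":0,"roll":0},
    {"tx":-2.5,"ty":0,"tz":0,"roll":0},
    {"tx":-2.5,"ty":0,"tz":0,"roll":0},
    {"tx":-2.5,"ty":0,"tz":0,"roll":0},
    {"tx":-2,"ty":0,"tz":0,"roll":0},
    {"tx":-0.8,"ty":0,"tz":0,"roll":0},
    {"tx":0,"ty":0,"tz":0,"roll":0},
    {"tx":0,"ty":0,"tz":0,"roll":0},
    {"tx":0,"ty":0,"tz":0,"roll":0}
  ],
  "jaw": 1
}}

```text
time_s: 18.83
eef_pos: [0.523, -0.3106, 0.1793]
tcp_rot: [0.66, 0.752, 0.0, -0.0]
contact_force: [-0.1, 0.4, -1.5]
grip_width: 0.021
```

```bash
python3 chk.py .5225 -.3125 .177 s9.png | head -3; python3 - <<'E'
from meas import *
b=cv2.imread('pics/s9.png'); cv2.imwrite('pics/v9.png',cv2.resize(b[328:368,262:307],(675,600),interpolation=cv2.INTER_CUBIC))
E
```

```text
t 18.83 pos [ 0.523  -0.3106  0.1793] yaw_y 7.46 tilt 0.06 F [-0.1  0.4 -1.5] w 0.021
  to (0.5225, -0.3125, 0.177) tool cm [-0.18 -0.07  0.22]
tip [ 0.5231 -0.3105  0.0584] [284.31 345.9 ]
```

View pics/v9.png

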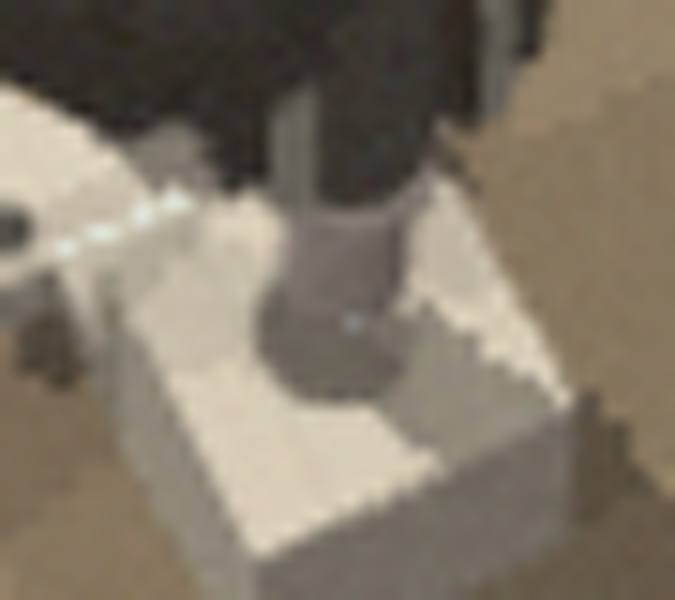

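The view shows the pin about 2 mm to +x of the hole centre (pin at 349, hole at ~333 in crop columns). The rack geometry gives the same correction.

{"fn": "play_rows", "kwargs": {
  "commands": [
    {"tx":-0.14,"ty":-0.13,"tz":0,"roll":0},
    {"tx":-0.14,"ty":-0.14,"tz":0.4,"roll":0},
    {"tx":0,"ty":0,"tz":0.5,"roll":0},
    {"tx":0,"ty":0,"tz":0.2,"roll":0},
    {"tx":0,"ty":0,"tz":0.1,"roll":0},
    {"tx":0,"ty":0,"tz":0.1,"roll":0},
    {"tx":0,"ty":0,"tz":0.1,"roll":0},
    {"tx":0,"ty":0,"tz":0,"roll":0},
    {"tx":0,"ty":0,"tz":0,"roll":0}
  ],
  "jaw": 1
}}

```text
time_s: 19.63
eef_pos: [0.5203, -0.3155, 0.1659]
tcp_rot: [0.66, 0.751, -0.0, -0.0]
contact_force: [-2.9, 1.1, 4.7]
grip_width: 0.0204
```

{"fn": "play_rows", "kwargs": {
  "commands": [
    {"tx":0,"ty":0,"tz":0.1,"roll":0},
    {"tx":0,"ty":0,"tz":0.1,"roll":0},
    {"tx":0,"ty":0,"tz":0,"roll":0}
  ],
  "jaw": 1
}}

```text
time_s: 19.88
eef_pos: [0.5208, -0.3154, 0.1652]
tcp_rot: [0.66, 0.751, 0.0, 0.0]
contact_force: [0.2, 2.6, 0.3]
grip_width: 0.0206
```

{"fn": "play_rows", "kwargs": {
  "commands": [
    {"tx":0.1,"ty":0,"tz":0,"roll":0},
    {"tx":0,"ty":0,"tz":0.1,"roll":0},
    {"tx":0,"ty":0,"tz":0.1,"roll":0},
    {"tx":0,"ty":0,"tz":0,"roll":0}
  ],
  "jaw": 1
}}

```text
time_s: 20.22
eef_pos: [0.5203, -0.3143, 0.1606]
tcp_rot: [0.66, 0.751, 0.0, -0.0]
contact_force: [0.5, 2.0, -2.2]
grip_width: 0.0207
```

{"fn": "play_rows", "kwargs": {
  "commands": [
    {"tx":0,"ty":0,"tz":0.15,"roll":0},
    {"tx":0,"ty":0,"tz":0.15,"roll":0},
    {"tx":0,"ty":0,"tz":0,"roll":0}
  ],
  "jaw": 1
}}

```text
time_s: 20.47
eef_pos: [0.5203, -0.3143, 0.1577]
tcp_rot: [0.66, 0.751, 0.0, -0.0]
contact_force: [0.2, 0.1, -2.0]
grip_width: 0.0204
```

{"fn": "play_rows", "kwargs": {
  "commands": [
    {"tx":0,"ty":0,"tz":0.3,"roll":0},
    {"tx":0,"ty":0,"tz":0.4,"roll":0},
    {"tx":0,"ty":0,"tz":0.4,"roll":0},
    {"tx":0,"ty":0,"tz":0.4,"roll":0},
    {"tx":0,"ty":0,"tz":0.4,"roll":0},
    {"tx":0,"ty":0,"tz":0.3,"roll":0},
    {"tx":0,"ty":0,"tz":0.15,"roll":0},
    {"tx":0,"ty":0,"tz":0.1,"roll":0},
    {"tx":0,"ty":0,"tz":0,"roll":0},
    {"tx":0,"ty":0,"tz":0,"roll":0}
  ],
  "jaw": 1
}}

```text
time_s: 21.3
eef_pos: [0.5202, -0.3144, 0.1335]
tcp_rot: [0.66, 0.751, 0.0, -0.0]
contact_force: [1.4, 1.7, -2.9]
grip_width: 0.0205
```

{"fn": "play_rows", "kwargs": {
  "commands": [
    {"tx":0,"ty":0,"tz":0.1,"roll":0},
    {"tx":0,"ty":0,"tz":0.05,"roll":0},
    {"tx":0,"ty":0,"tz":0,"roll":0},
    {"tx":0,"ty":0,"tz":0,"roll":0}
  ],
  "jaw": 1
}}

```text
time_s: 21.63
eef_pos: [0.5205, -0.3144, 0.1324]
tcp_rot: [0.66, 0.751, 0.0, 0.0]
contact_force: [0.9, 3.2, -0.7]
grip_width: 0.0206
```

{"fn": "play_rows", "kwargs": {
  "commands": [
    {"tx":0,"ty":0,"tz":0,"roll":0},
    {"tx":0,"ty":0,"tz":0,"roll":0},
    {"tx":0,"ty":0,"tz":0,"roll":0},
    {"tx":0,"ty":0,"tz":0,"roll":0},
    {"tx":0,"ty":0,"tz":0,"roll":0},
    {"tx":0,"ty":0,"tz":0,"roll":0},
    {"tx":0,"ty":0,"tz":-1,"roll":0},
    {"tx":0,"ty":0,"tz":-2,"roll":0},
    {"tx":0,"ty":0,"tz":-2,"roll":0},
    {"tx":0,"ty":0,"tz":-1,"roll":0},
    {"tx":0,"ty":0,"tz":0,"roll":0}
  ],
  "jaw": 0.3
}}

```text
time_s: 22.55
eef_pos: [0.5219, -0.3153, 0.1959]
tcp_rot: [0.66, 0.751, 0.0, 0.003]
contact_force: [-0.2, -0.2, 0.7]
grip_width: 0.06
```

```bash
python3 - <<'E'
from meas import *
delta((.4941,-.1064,.193),(.4941,-.1064,.092))
b=shot('side','s10.png'); S=blobs(b,(0,0,0),(180,110,75),(270,325,305,372),30); print(S)
a=cv2.imread('pics/top0.png')
m=cv2.inRange(cv2.cvtColor(a,cv2.COLOR_BGR2HSV),(5,110,80),(20,255,255)); m[:,:320]=0;m[:,370:]=0;m[:185]=0;m[216:]=0
ys,xs=np.nonzero(m); bx=cv2.boxPoints(cv2.minAreaRect(np.c_[xs,ys].astype(np.float32))); print('cork',[ray('top',q,.028).round(3)[:2].tolist() for q in bx])
E
```

```text
t 22.55 pos [ 0.5219 -0.3153  0.1959] yaw_y 7.35 tilt 0.34 F [-0.2 -0.2  0.7] w 0.06
  to (0.4941, -0.1064, 0.193) tool cm [21.08 -0.08  0.2 ]
  to (0.4941, -0.1064, 0.092) tool cm [ 0.04 -0.04 10.1 ]
[(284.61570265638386, 345.8449228791774, 121.5625), (273.7498540572096, 330.3956509048453, 107.0625)]
cork [[0.644, -0.16], [0.672, -0.263], [0.624, -0.275], [0.595, -0.173]]
```

{"fn": "play_rows", "kwargs": {
  "commands": [
    {"tx":1,"ty":0,"tz":0,"roll":0},
    {"tx":2.5,"ty":0,"tz":0,"roll":0},
    {"tx":3,"ty":0,"tz":0,"roll":0},
    {"tx":3,"ty":0,"tz":0,"roll":0},
    {"tx":3,"ty":0,"tz":0,"roll":0},
    {"tx":3,"ty":0,"tz":0,"roll":0},
    {"tx":3,"ty":0,"tz":0,"roll":0},
    {"tx":1.8,"ty":0,"tz":0,"roll":0},
    {"tx":0.7,"ty":0,"tz":1,"roll":0},
    {"tx":0,"ty":0,"tz":2,"roll":0},
    {"tx":0,"ty":0,"tz":2,"roll":0},
    {"tx":0,"ty":0,"tz":1,"roll":0},
    {"tx":0,"ty":0,"tz":0,"roll":0},
    {"tx":0,"ty":0,"tz":0,"roll":0},
    {"tx":0,"ty":0,"tz":0,"roll":0}
  ],
  "jaw": 0.3
}}

```text
time_s: 23.85
eef_pos: [0.4938, -0.1067, 0.1327]
tcp_rot: [0.661, 0.751, 0.0, 0.0]
contact_force: [0.6, 0.5, 1.2]
grip_width: 0.0597
```

```bash
python3 -c "
from h import *
delta((.4941,-.1064,.092))"
```

```text
t 23.85 pos [ 0.4938 -0.1067  0.1327] yaw_y 7.31 tilt 0.04 F [0.6 0.5 1.2] w 0.0597
  to (0.4941, -0.1064, 0.092) tool cm [0.03 0.03 4.07]
```

{"fn": "play_rows", "kwargs": {
  "commands": [
    {"tx":0,"ty":0,"tz":1,"roll":0},
    {"tx":0,"ty":0,"tz":1.5,"roll":0},
    {"tx":0,"ty":0,"tz":1,"roll":0},
    {"tx":0,"ty":0,"tz":0.5,"roll":0},
    {"tx":0,"ty":0,"tz":0,"roll":0},
    {"tx":0,"ty":0,"tz":0,"roll":0}
  ],
  "jaw": 0.3
}}

```text
time_s: 24.35
eef_pos: [0.4935, -0.1063, 0.0923]
tcp_rot: [0.66, 0.751, -0.0, -0.0]
contact_force: [0.1, -0.3, 0.6]
grip_width: 0.0594
```

{"fn": "play_rows", "kwargs": {
  "commands": [
    {"tx":0,"ty":0,"tz":0,"roll":0},
    {"tx":0,"ty":0,"tz":0,"roll":0},
    {"tx":0,"ty":0,"tz":0,"roll":0},
    {"tx":0,"ty":0,"tz":0,"roll":0},
    {"tx":0,"ty":0,"tz":0,"roll":0},
    {"tx":0,"ty":0,"tz":0,"roll":0},
    {"tx":0,"ty":0,"tz":0,"roll":0},
    {"tx":0,"ty":0,"tz":0,"roll":0}
  ],
  "jaw": 1
}}

```text
time_s: 25.02
eef_pos: [0.4939, -0.1064, 0.0933]
tcp_rot: [0.66, 0.751, 0.0, 0.001]
contact_force: [-1.1, 0.3, 5.0]
grip_width: 0.0383
```

{"fn": "play_rows", "kwargs": {
  "commands": [
    {"tx":0,"ty":0,"tz":-0.5,"roll":0},
    {"tx":0,"ty":0,"tz":-1,"roll":0},
    {"tx":0,"ty":0,"tz":-1.5,"roll":0},
    {"tx":0,"ty":0,"tz":-1.5,"roll":0},
    {"tx":0,"ty":0,"tz":-1,"roll":0},
    {"tx":0,"ty":0,"tz":0,"roll":0},
    {"tx":0,"ty":0,"tz":0,"roll":0}
  ],
  "jaw": 1
}}

```text
time_s: 25.6
eef_pos: [0.4936, -0.1065, 0.1478]
tcp_rot: [0.66, 0.751, 0.0, 0.001]
contact_force: [-0.4, -0.3, -2.3]
grip_width: 0.0383
```

```bash
python3 -c "
from h import *
delta((.5256,.1608,.147),(.5256,.1608,.098))"
```

```text
t 25.6 pos [ 0.4936 -0.1065  0.1478] yaw_y 7.34 tilt 0.08 F [-0.4 -0.3 -2.3] w 0.0383
  to (0.5256, 0.1608, 0.147) tool cm [26.1   6.58  0.07]
  to (0.5256, 0.1608, 0.098) tool cm [ 0.   -0.01  4.9 ]
```

{"fn": "play_rows", "kwargs": {
  "commands": [
    {"tx":1,"ty":0.25,"tz":0,"roll":0},
    {"tx":2,"ty":0.5,"tz":0,"roll":0},
    {"tx":2.5,"ty":0.65,"tz":0,"roll":0},
    {"tx":3,"ty":0.75,"tz":0,"roll":0},
    {"tx":3,"ty":0.75,"tz":0,"roll":0},
    {"tx":3,"ty":0.75,"tz":0,"roll":0},
    {"tx":3,"ty":0.75,"tz":0,"roll":0},
    {"tx":3,"ty":0.75,"tz":0,"roll":0},
    {"tx":2.5,"ty":0.65,"tz":0,"roll":0},
    {"tx":2,"ty":0.5,"tz":0,"roll":0},
    {"tx":1,"ty":0.25,"tz":0,"roll":0},
    {"tx":0,"ty":0,"tz":0,"roll":0},
    {"tx":0,"ty":0,"tz":0,"roll":0},
    {"tx":0,"ty":0,"tz":0,"roll":0}
  ],
  "jaw": 1
}}

```text
time_s: 26.77
eef_pos: [0.5249, 0.158, 0.1466]
tcp_rot: [0.661, 0.75, -0.001, 0.0]
contact_force: [-0.5, -0.6, -3.0]
grip_width: 0.0384
```

```bash
python3 - <<'E'
from meas import *
delta((.5256,.1608,.148))
b=shot('side','s11.png'); p=np.array(arm.state()['eef_pos'])
g=((12,130,60),(30,255,255))
mid=p-[0,0,.0665]
print('pred mid px',proj('side',[mid]),[ (np.round(q,2)) for q in blobs(b,*g,(205,165,262,225),60)])
# calibrate: bush held: ray at its known height
for q in blobs(b,*g,(205,165,262,225),60): print(ray('side',q,mid[2]).round(4))
cv2.imwrite('pics/v11.png',cv2.resize(b[165:235,195:280],(728,600),interpolation=cv2.INTER_CUBIC))
E
```

```text
t 26.77 pos [0.5249 0.158  0.1466] yaw_y 7.23 tilt 0.12 F [-0.5 -0.6 -3. ] w 0.0384
  to (0.5256, 0.1608, 0.148) tool cm [ 0.27  0.1  -0.14]
pred mid px [[227.65895907 189.39646628]] [array([228.02, 188.86, 247.91]), array([255.51, 182.78, 133.69])]
[0.5266 0.1595 0.0803]
[0.6047 0.1592 0.0803]
```

View pics/v11.png

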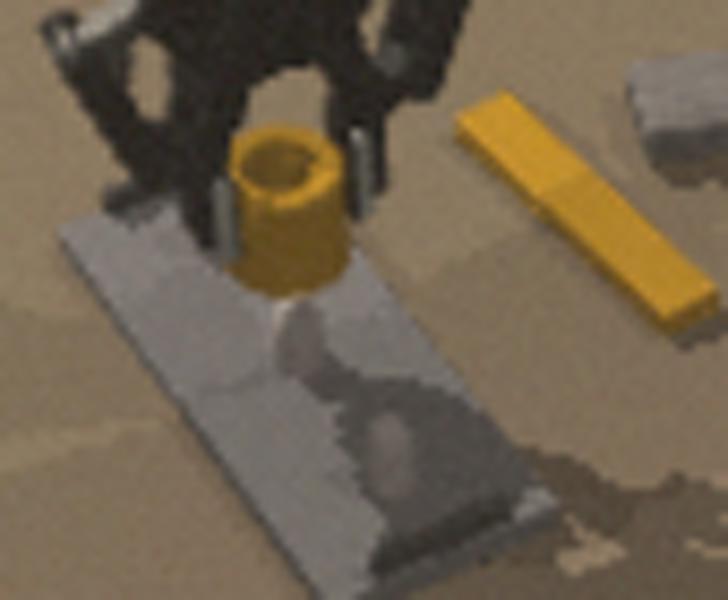

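{"fn": "play_rows", "kwargs": {
  "commands": [
    {"tx":0.14,"ty":-0.05,"tz":0.5,"roll":0},
    {"tx":0,"ty":0,"tz":1,"roll":0},
    {"tx":0,"ty":0,"tz":0.7,"roll":0},
    {"tx":0,"ty":0,"tz":0.3,"roll":0},
    {"tx":0,"ty":0,"tz":0.2,"roll":0},
    {"tx":0,"ty":0,"tz":0.2,"roll":0},
    {"tx":0,"ty":0,"tz":0,"roll":0}
  ],
  "jaw": 1
}}

```text
time_s: 27.4
eef_pos: [0.5249, 0.1597, 0.118]
tcp_rot: [0.661, 0.751, -0.001, 0.001]
contact_force: [1.4, -4.8, -2.7]
grip_width: 0.0385
```

{"fn": "play_rows", "kwargs": {
  "commands": [
    {"tx":0,"ty":0,"tz":0.15,"roll":0},
    {"tx":0,"ty":0,"tz":0.15,"roll":0},
    {"tx":0,"ty":0,"tz":0.1,"roll":0},
    {"tx":0,"ty":0,"tz":0,"roll":0}
  ],
  "jaw": 1
}}

```text
time_s: 27.73
eef_pos: [0.5249, 0.1595, 0.1142]
tcp_rot: [0.661, 0.751, -0.001, 0.001]
contact_force: [1.0, -5.8, -0.9]
grip_width: 0.0383
```

{"fn": "play_rows", "kwargs": {
  "commands": [
    {"tx":-0.08,"ty":0.02,"tz":0,"roll":0},
    {"tx":0,"ty":0,"tz":0.2,"roll":0},
    {"tx":0,"ty":0,"tz":0.2,"roll":0},
    {"tx":0,"ty":0,"tz":0.2,"roll":0},
    {"tx":0,"ty":0,"tz":0.2,"roll":0},
    {"tx":0,"ty":0,"tz":0,"roll":0}
  ],
  "jaw": 1
}}

```text
time_s: 28.23
eef_pos: [0.5251, 0.1592, 0.106]
tcp_rot: [0.661, 0.751, -0.001, 0.001]
contact_force: [1.7, -5.4, -2.6]
grip_width: 0.0382
```

{"fn": "play_rows", "kwargs": {
  "commands": [
    {"tx":0,"ty":0,"tz":0.2,"roll":0},
    {"tx":0,"ty":0,"tz":0.2,"roll":0},
    {"tx":0,"ty":0,"tz":0.1,"roll":0},
    {"tx":0,"ty":0,"tz":0.1,"roll":0},
    {"tx":0,"ty":0,"tz":0,"roll":0}
  ],
  "jaw": 1
}}

```text
time_s: 28.65
eef_pos: [0.5251, 0.1591, 0.1002]
tcp_rot: [0.661, 0.751, -0.001, 0.001]
contact_force: [0.1, -6.7, -0.8]
grip_width: 0.0379
```

{"fn": "play_rows", "kwargs": {
  "commands": [
    {"tx":-0.04,"ty":0,"tz":0.1,"roll":0},
    {"tx":0,"ty":0,"tz":0.05,"roll":0},
    {"tx":0,"ty":0,"tz":0,"roll":0},
    {"tx":0,"ty":0,"tz":0,"roll":0}
  ],
  "jaw": 1
}}

```text
time_s: 28.98
eef_pos: [0.5252, 0.1589, 0.0994]
tcp_rot: [0.661, 0.751, -0.001, 0.001]
contact_force: [-1.3, -6.1, 4.5]
grip_width: 0.0386
```

{"fn": "play_rows", "kwargs": {
  "commands": [
    {"tx":0,"ty":0,"tz":0.05,"roll":0},
    {"tx":0,"ty":0,"tz":0.05,"roll":0},
    {"tx":0,"ty":0,"tz":0,"roll":0},
    {"tx":0,"ty":0,"tz":0,"roll":0}
  ],
  "jaw": 1
}}

```text
time_s: 29.32
eef_pos: [0.5253, 0.1589, 0.0994]
tcp_rot: [0.661, 0.751, -0.001, 0.001]
contact_force: [-3.7, -7.3, 11.7]
grip_width: 0.038
```

{"fn": "play_rows", "kwargs": {
  "commands": [
    {"tx":0,"ty":0,"tz":0,"roll":0},
    {"tx":0,"ty":0,"tz":0,"roll":0},
    {"tx":0,"ty":0,"tz":0,"roll":0},
    {"tx":0,"ty":0,"tz":0,"roll":0},
    {"tx":0,"ty":0,"tz":0,"roll":0},
    {"tx":0,"ty":0,"tz":-1,"roll":0},
    {"tx":0,"ty":0,"tz":-2,"roll":0},
    {"tx":0,"ty":0,"tz":-2,"roll":0},
    {"tx":0,"ty":0,"tz":-1,"roll":0},
    {"tx":0,"ty":0,"tz":0,"roll":0},
    {"tx":0,"ty":0,"tz":0,"roll":0}
  ],
  "jaw": 0.3
}}

```text
time_s: 30.23
eef_pos: [0.5251, 0.1601, 0.1582]
tcp_rot: [0.66, 0.751, 0.0, 0.001]
contact_force: [-0.3, -0.1, -0.2]
grip_width: 0.0596
```

```bash
python3 -c "
from h import *
delta((.5018,-.1706,.158),(.5018,-.1706,.0925))"
```

```text
t 30.23 pos [0.5251 0.1601 0.1582] yaw_y 7.34 tilt 0.07 F [-0.3 -0.1 -0.2] w 0.0596
  to (0.5018, -0.1706, 0.158) tool cm [-3.25e+01 -6.53e+00  2.00e-02]
  to (0.5018, -0.1706, 0.0925) tool cm [ 0.   -0.01  6.55]
```

{"fn": "play_rows", "kwargs": {
  "commands": [
    {"tx":-1.5,"ty":-0.3,"tz":0,"roll":0},
    {"tx":-3,"ty":-0.6,"tz":0,"roll":0},
    {"tx":-3.5,"ty":-0.7,"tz":0,"roll":0},
    {"tx":-3.5,"ty":-0.7,"tz":0,"roll":0},
    {"tx":-3.5,"ty":-0.7,"tz":0,"roll":0},
    {"tx":-3.5,"ty":-0.7,"tz":0,"roll":0},
    {"tx":-3.5,"ty":-0.7,"tz":0,"roll":0},
    {"tx":-3.5,"ty":-0.7,"tz":0,"roll":0},
    {"tx":-3.5,"ty":-0.7,"tz":0,"roll":0},
    {"tx":-2.5,"ty":-0.5,"tz":0,"roll":0},
    {"tx":-1,"ty":-0.23,"tz":0,"roll":0},
    {"tx":0,"ty":0,"tz":0,"roll":0},
    {"tx":0,"ty":0,"tz":1,"roll":0},
    {"tx":0,"ty":0,"tz":1,"roll":0},
    {"tx":0,"ty":0,"tz":0,"roll":0},
    {"tx":0,"ty":0,"tz":0,"roll":0}
  ],
  "jaw": 0.3
}}

```text
time_s: 31.57
eef_pos: [0.5011, -0.1683, 0.1364]
tcp_rot: [0.659, 0.752, -0.0, -0.001]
contact_force: [-0.6, -0.4, -0.1]
grip_width: 0.0598
```

```bash
python3 -c "
from h import *
delta((.5018,-.1706,.0925))"
```

```text
t 31.57 pos [ 0.5011 -0.1683  0.1364] yaw_y 7.53 tilt 0.16 F [-0.6 -0.4 -0.1] w 0.0598
  to (0.5018, -0.1706, 0.0925) tool cm [-0.24  0.05  4.39]
```

{"fn": "play_rows", "kwargs": {
  "commands": [
    {"tx":-0.2,"ty":0.05,"tz":0.9,"roll":0},
    {"tx":0,"ty":0,"tz":1.5,"roll":0},
    {"tx":0,"ty":0,"tz":1.2,"roll":0},
    {"tx":0,"ty":0,"tz":0.7,"roll":0},
    {"tx":0,"ty":0,"tz":0,"roll":0},
    {"tx":0,"ty":0,"tz":0,"roll":0}
  ],
  "jaw": 0.3
}}

```text
time_s: 32.07
eef_pos: [0.5022, -0.1722, 0.0944]
tcp_rot: [0.66, 0.751, -0.0, -0.0]
contact_force: [-0.3, -0.2, 0.7]
grip_width: 0.0598
```

{"fn": "play_rows", "kwargs": {
  "commands": [
    {"tx":0,"ty":0,"tz":0,"roll":0},
    {"tx":0,"ty":0,"tz":0,"roll":0},
    {"tx":0,"ty":0,"tz":0,"roll":0},
    {"tx":0,"ty":0,"tz":0,"roll":0},
    {"tx":0,"ty":0,"tz":0,"roll":0},
    {"tx":0,"ty":0,"tz":0,"roll":0},
    {"tx":0,"ty":0,"tz":0,"roll":0},
    {"tx":0,"ty":0,"tz":0,"roll":0}
  ],
  "jaw": 1
}}

```text
time_s: 32.73
eef_pos: [0.5029, -0.1727, 0.0959]
tcp_rot: [0.66, 0.751, 0.0, 0.001]
contact_force: [-1.6, 0.9, 6.0]
grip_width: 0.0384
```

{"fn": "play_rows", "kwargs": {
  "commands": [
    {"tx":0,"ty":0,"tz":-0.5,"roll":0},
    {"tx":0,"ty":0,"tz":-1,"roll":0},
    {"tx":0,"ty":0,"tz":-2,"roll":0},
    {"tx":0,"ty":0,"tz":-2,"roll":0},
    {"tx":0,"ty":0,"tz":-1,"roll":0},
    {"tx":0,"ty":0,"tz":0,"roll":0},
    {"tx":0,"ty":0,"tz":0,"roll":0}
  ],
  "jaw": 1
}}

```text
time_s: 33.32
eef_pos: [0.5024, -0.1727, 0.16]
tcp_rot: [0.66, 0.751, -0.0, 0.001]
contact_force: [-0.2, 0.2, -2.8]
grip_width: 0.0378
```

```bash
python3 -c "
from h import *
delta((.5398,.0978,.157))"
```

```text
t 33.32 pos [ 0.5024 -0.1727  0.16  ] yaw_y 7.34 tilt 0.06 F [-0.2  0.2 -2.8] w 0.0378
  to (0.5398, 0.0978, 0.157) tool cm [26.35  7.17  0.28]
```

{"fn": "play_rows", "kwargs": {
  "commands": [
    {"tx":1,"ty":0.25,"tz":0,"roll":0},
    {"tx":2,"ty":0.55,"tz":0,"roll":0},
    {"tx":2.5,"ty":0.7,"tz":0,"roll":0},
    {"tx":3,"ty":0.85,"tz":0,"roll":0},
    {"tx":3,"ty":0.85,"tz":0,"roll":0},
    {"tx":3,"ty":0.85,"tz":0,"roll":0},
    {"tx":3,"ty":0.85,"tz":0,"roll":0},
    {"tx":3,"ty":0.8,"tz":0,"roll":0},
    {"tx":2.5,"ty":0.65,"tz":0,"roll":0},
    {"tx":2,"ty":0.55,"tz":0,"roll":0},
    {"tx":1.15,"ty":0.27,"tz":0,"roll":0},
    {"tx":0,"ty":0,"tz":0,"roll":0},
    {"tx":0,"ty":0,"tz":1,"roll":0},
    {"tx":0,"ty":0,"tz":0,"roll":0},
    {"tx":0,"ty":0,"tz":0,"roll":0},
    {"tx":0,"ty":0,"tz":0,"roll":0}
  ],
  "jaw": 1
}}

```text
time_s: 34.65
eef_pos: [0.5398, 0.0945, 0.1491]
tcp_rot: [0.661, 0.75, -0.001, -0.0]
contact_force: [0.2, -0.3, -2.7]
grip_width: 0.0384
```

```bash
python3 - <<'E'
from meas import *
delta((.5398,.0958,.15))
b=shot('side','s12.png'); p=np.array(arm.state()['eef_pos'])
g=((12,130,60),(30,255,255))
for q in blobs(b,*g,(205,170,275,240),60): print(np.round(q,2),ray('side',q,p[2]-.0695).round(4),'if on tray',ray('side',q,.032).round(4))
E
```

```text
t 34.65 pos [0.5398 0.0945 0.1491] yaw_y 7.22 tilt 0.08 F [ 0.2 -0.3 -2.7] w 0.0384
  to (0.5398, 0.0958, 0.15) tool cm [ 0.13  0.02 -0.09]
[235.64 203.35 390.81] [0.5318 0.1002 0.08  ] if on tray [0.5414 0.1461 0.032 ]
[266.59 192.75 178.66] [0.6217 0.1125 0.08  ] if on tray [0.6365 0.1592 0.032 ]
```

{"fn": "play_rows", "kwargs": {
  "commands": [
    {"tx":0.1,"ty":0,"tz":0.5,"roll":0},
    {"tx":0,"ty":0,"tz":1,"roll":0},
    {"tx":0,"ty":0,"tz":0.6,"roll":0},
    {"tx":0,"ty":0,"tz":0.2,"roll":0},
    {"tx":0,"ty":0,"tz":0.2,"roll":0},
    {"tx":0,"ty":0,"tz":0,"roll":0}
  ],
  "jaw": 1
}}

```text
time_s: 35.2
eef_pos: [0.5397, 0.0968, 0.1242]
tcp_rot: [0.66, 0.751, -0.0, -0.0]
contact_force: [0.2, 0.3, -2.5]
grip_width: 0.0385
```

{"fn": "play_rows", "kwargs": {
  "commands": [
    {"tx":0,"ty":0,"tz":0.15,"roll":0},
    {"tx":0,"ty":0,"tz":0.15,"roll":0},
    {"tx":0,"ty":0,"tz":0.15,"roll":0},
    {"tx":0,"ty":0,"tz":0,"roll":0}
  ],
  "jaw": 1
}}

```text
time_s: 35.53
eef_pos: [0.54, 0.0958, 0.1203]
tcp_rot: [0.661, 0.751, -0.001, 0.001]
contact_force: [-0.1, -4.5, -0.9]
grip_width: 0.0382
```

{"fn": "play_rows", "kwargs": {
  "commands": [
    {"tx":-0.1,"ty":0,"tz":0,"roll":0},
    {"tx":0,"ty":0,"tz":0.2,"roll":0},
    {"tx":0,"ty":0,"tz":0.2,"roll":0},
    {"tx":0,"ty":0,"tz":0.2,"roll":0},
    {"tx":0,"ty":0,"tz":0.2,"roll":0},
    {"tx":0,"ty":0,"tz":0,"roll":0}
  ],
  "jaw": 1
}}

```text
time_s: 36.03
eef_pos: [0.5398, 0.0954, 0.1116]
tcp_rot: [0.66, 0.751, -0.001, -0.0]
contact_force: [-0.4, -5.4, -3.8]
grip_width: 0.0384
```

{"fn": "play_rows", "kwargs": {
  "commands": [
    {"tx":-0.05,"ty":0,"tz":0.2,"roll":0},
    {"tx":0,"ty":0,"tz":0.2,"roll":0},
    {"tx":0,"ty":0,"tz":0.2,"roll":0},
    {"tx":0,"ty":0,"tz":0.1,"roll":0},
    {"tx":0,"ty":0,"tz":0,"roll":0}
  ],
  "jaw": 1
}}

```text
time_s: 36.45
eef_pos: [0.5399, 0.0952, 0.1049]
tcp_rot: [0.66, 0.751, -0.0, -0.0]
contact_force: [-1.1, -5.0, -2.4]
grip_width: 0.0381
```

{"fn": "play_rows", "kwargs": {
  "commands": [
    {"tx":-0.05,"ty":0,"tz":0.1,"roll":0},
    {"tx":0,"ty":0,"tz":0.1,"roll":0},
    {"tx":0,"ty":0,"tz":0.1,"roll":0},
    {"tx":0,"ty":0,"tz":0,"roll":0},
    {"tx":0,"ty":0,"tz":0,"roll":0}
  ],
  "jaw": 1
}}

```text
time_s: 36.87
eef_pos: [0.54, 0.095, 0.1021]
tcp_rot: [0.66, 0.751, -0.0, -0.0]
contact_force: [-2.0, -3.8, -1.7]
grip_width: 0.0386
```

{"fn": "play_rows", "kwargs": {
  "commands": [
    {"tx":0,"ty":0,"tz":0.07,"roll":0},
    {"tx":0,"ty":0,"tz":0,"roll":0},
    {"tx":0,"ty":0,"tz":0,"roll":0}
  ],
  "jaw": 1
}}

```text
time_s: 37.12
eef_pos: [0.5401, 0.0949, 0.102]
tcp_rot: [0.66, 0.751, -0.0, 0.0]
contact_force: [-3.2, -4.7, 2.7]
grip_width: 0.0383
```

It's seated at the expected 0.102, with the plate reaction rising. Now I'll release, rise and check.

{"fn": "play_rows", "kwargs": {
  "commands": [
    {"tx":0,"ty":0,"tz":0.04,"roll":0},
    {"tx":0,"ty":0,"tz":0,"roll":0}
  ],
  "jaw": 1
}}

```text
time_s: 37.28
eef_pos: [0.5401, 0.0949, 0.1019]
tcp_rot: [0.66, 0.751, -0.0, 0.0]
contact_force: [-4.3, -6.0, 5.3]
grip_width: 0.0385
```

{"fn": "play_rows", "kwargs": {
  "commands": [
    {"tx":0,"ty":0,"tz":0,"roll":0},
    {"tx":0,"ty":0,"tz":0,"roll":0},
    {"tx":0,"ty":0,"tz":0,"roll":0},
    {"tx":0,"ty":0,"tz":0,"roll":0},
    {"tx":0,"ty":0,"tz":0,"roll":0},
    {"tx":0,"ty":0,"tz":-1,"roll":0},
    {"tx":0,"ty":0,"tz":-2,"roll":0},
    {"tx":0,"ty":0,"tz":-3,"roll":0},
    {"tx":0,"ty":0,"tz":-3,"roll":0},
    {"tx":0,"ty":0,"tz":-3,"roll":0},
    {"tx":0,"ty":0,"tz":-3,"roll":0},
    {"tx":0,"ty":0,"tz":-2,"roll":0},
    {"tx":0,"ty":0,"tz":0,"roll":0},
    {"tx":0,"ty":0,"tz":0,"roll":0}
  ],
  "jaw": 0.3
}}

```text
time_s: 38.45
eef_pos: [0.5408, 0.0955, 0.2731]
tcp_rot: [0.66, 0.751, 0.001, 0.001]
contact_force: [-0.8, 0.3, -1.7]
grip_width: 0.0598
```

```bash
python3 - <<'E'
from meas import *
delta((.54,.095,.25))
b=shot('side','s13.png'); g=((12,130,60),(30,255,255))
for q in blobs(b,*g,(205,165,262,240),60): print(np.round(q,2),'on tray z.032',ray('side',q,.032).round(4))
for q in blobs(b,(12,130,80),(30,255,255),(215,260,294,350),100): print('rack',np.round(q,2))
print('gauge',blobs(b,(0,0,0),(180,110,75),(270,325,305,372),30))
A=cv2.resize(b[170:240,190:275],(486,400),interpolation=cv2.INTER_CUBIC);B=cv2.resize(b[265:370,225:305],(305,400),interpolation=cv2.INTER_CUBIC)
cv2.imwrite('pics/v13.png',np.hstack([A,B]))
E
```

```text
t 38.45 pos [0.5408 0.0955 0.2731] yaw_y 7.36 tilt 0.21 F [-0.8  0.3 -1.7] w 0.0598
  to (0.54, 0.095, 0.25) tool cm [-0.03 -0.09  2.31]
[234.6  208.18 561.22] on tray z.032 [0.5338 0.129  0.032 ]
[255.52 182.84 133.06] on tray z.032 [0.6186 0.2086 0.032 ]
rack [267.36 322.88 338.31]
gauge [(284.55137662883567, 346.0731504833964, 123.90625)]
```

View pics/v13.png

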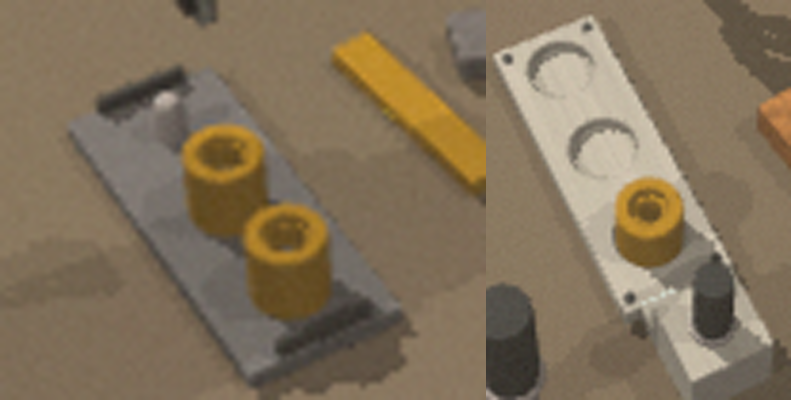

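Both finished bushes stand flat on the tray, at crop (225,180) and (288,262). The undersize bush is in its nest (650,222) and its small bore is visible. The gauge is collar-down in its stand (712,300). I'm handing in.

```bash
python3 -c "
from cell import arm
print(arm.hand_in())"
```

```text
the job is handed in; nothing more can be done
None
```

The job is done and handed in at about 38.5 s of robot time; hand-in gives no verdict, so what follows rests on my own checks.

- **Gauging:** I took the slimmer gauge from its stand and tried it in the three bushes in order.
  - **Bush beside the stand:** the gauge stopped on the step at about 7 N. I tried only that one spot without searching for the bore, but both cameras show the small bore.
  - **Middle bush:** the gauge first caught the edge of the step. After a small sideways search it went about 15 mm down with no resistance.
  - **Far bush:** the first search failed, and the bush was probably dragged a little in its nest. After lifting and re-aiming, the gauge also went freely about 15 mm down. The highest push in that search was roughly 9 to 10 N.
- **Gauge return:** the gauge is back in its stand. It rubbed the rim at about 6 N before sliding in.
- **Placing:** the far bush went on the middle spigot and the middle bush on the −y spigot. Each was lowered until the plate pushed back, at the height expected for a bush fully home.

**Last checks:**
- The final picture shows both bushes upright and flat on the tray.
- The undersize bush is within 0.1 px of where it started in its nest.
- The gauge sits 0.7 px lower in the image than at the start. I read that as a small sideways shift in the hole rather than the gauge standing high.
- I did not measure the bystanders again. The brass bar looked unmoved, and the arm stayed clear of the others.

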